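# Rebuild the shower filter cartridge

## Task

Put the shower filter's insides back together: slip every white filter ring that is lying out over the rod, flat down onto the seat, then thread the spring over the rod end (twist it a little if the coils catch) so that it stands on the rings. Then set the black cap over the rod's cross bar, push it down against the spring and turn it clockwise to its stop and on until the ratchet slips by at least one click, let go, and leave the toiletries around it where they are.

Things in the scene. Friction and masses are not known exactly. Their poses are not given: they have to be found in the camera images.
- filter_head: Shower filter's lower half, fixed to the counter: grey round body 96 mm across, 18 mm high, hose unions along its +-y (62 mm from the axis). Its grey boss ends in a flat seat 44 mm across at z = 30 mm, from which a steel rod stands up, 24 mm thick up to z = 77 mm. The rod end is told under rod_tip. Origin: on the rod's axis at counter level, z up.
- seat (a point): Centre of the flat seat at the foot of the rod, on its axis, 30 mm above the counter; the lowest ring rests here. z up, x along the cross bar.
- rod_tip (a point): Top of the rod, 104 mm above the counter. From z = 77 mm a cone narrows the rod to an 8 mm neck at 87 mm; on the neck sits a cross bar (T head) lying along the filter head's own x: 24 mm long, 7 mm thick, round ends, underside at z = 97 mm, top at 104 mm (this point is the middle of its top).
- ring1: White grooved filter ring, flat on the counter (three to five are present, all alike): 58 mm outside, 27.6 mm hole, 7 mm thick, 30 g. Origin: middle of its underside, z along its axis. The hole passes the rod and cross bar with 1.8 mm to spare all round. None when absent.
- ring2: White grooved filter ring, flat on the counter (three to five are present, all alike): 58 mm outside, 27.6 mm hole, 7 mm thick, 30 g. Origin: middle of its underside, z along its axis. The hole passes the rod and cross bar with 1.8 mm to spare all round. None when absent.
- ring3: White grooved filter ring, flat on the counter (three to five are present, all alike): 58 mm outside, 27.6 mm hole, 7 mm thick, 30 g. Origin: middle of its underside, z along its axis. The hole passes the rod and cross bar with 1.8 mm to spare all round. None when absent.
- ring4: White grooved filter ring, flat on the counter (three to five are present, all alike): 58 mm outside, 27.6 mm hole, 7 mm thick, 30 g. Origin: middle of its underside, z along its axis. The hole passes the rod and cross bar with 1.8 mm to spare all round. None when absent.
- ring5: White grooved filter ring, flat on the counter (three to five are present, all alike): 58 mm outside, 27.6 mm hole, 7 mm thick, 30 g. Origin: middle of its underside, z along its axis. The hole passes the rod and cross bar with 1.8 mm to spare all round. None when absent.
- spring: Steel compression spring standing on end: 34 mm outside, 26.8 mm inside, 3 mm wire, 45 mm long, three open turns between flat ends, 0.18 N per mm, can shorten by 25 mm, about 70 g. Origin: middle of its lower end, z along its axis. It passes the rod and cross bar with 1.4 mm to spare all round; coils that catch are freed by a small twist to and fro or a slight shift.
- cap: Black click-stop cap, 60 mm across, 26 mm high, 70 g, standing upright, with a grip fin on top (see cap_grip). This is its inner hub: origin in the middle of the underside, z up. The hub plate is 6 mm thick with a slot 28 by 10.5 mm along its own x; the rod's cross bar (24 by 7 mm) passes up through it when the two are in line (a half turn is the same).
- cap_knob (a joint): Ratchet slip: angle of knob and fin relative to the hub, rad, 0 at the start (fin along the hub's slot), growing clockwise seen from above. Knob and hub turn together; at 0.15 N m the ratchet gives and the knob turns on alone. One click is 0.17 rad.
- cap_grip (a point): Middle of the cap's grip fin (56 mm long, 13 mm thick, 26 to 47 mm above the underside), 36 mm above the underside. To lock: push the underside down to 58 or 59 mm above the seat and turn clockwise from above; after about 65 degrees the hub meets its stop. Released, the spring lifts the plate against the bar, underside 61 mm above the seat.
- filter_bowl: The filter's clear outer bowl, 104 mm across and 112 mm high, standing mouth down at the back of the counter; not needed yet, leave it. Origin: middle of its underside.
- soap_dish: White dish with a bar of soap, 85 by 120 mm, 34 mm high. Leave it. Origin: middle of its underside.
- razor: Steel safety razor lying down, 95 mm long. Leave it. Origin: middle of its underside.
- nail_brush: Wooden nail brush, 45 by 88 mm, 34 mm high. Leave it. Origin: middle of its underside.
- beaker: Steel beaker with a toothbrush in it, 72 mm across, 95 mm high (175 mm with the brush). Leave it. Origin: middle of its underside.
- comb: Black comb, 150 mm long, flat on the counter near the robot. Leave it. Origin: middle of its underside.

How it is judged:
By the outcome, as a careful person would: the job done as asked, in the order asked, and still so for the second after the job is handed in, with the robot touching nothing.
Of ring1, ring2, ring3, ring4, ring5 only 3 to 5 are there at a start; the rules pass over those that are not, and their reading is None.
At some moment in a run one of ring1, ring2, ring3, ring4, ring5, spring, cap may be knocked a few centimetres aside while the robot is not near it.
It also fails if it takes over 210 s, if anything falls off the work surface, if the arm or the gripper's body presses on something with over 40 N, if the wrist force passes 120 N, or if a joint passes its speed limit or range.

## Robot

A 7-joint arm with a two-finger parallel gripper is mounted at the origin on the work surface. World frame = base frame: x ahead of the robot, y to its left, z up, the work surface at z = 0. Lengths are in m, angles in rad, forces in N, time in s.
With the tool pointing down it reaches from about 0.425 to 0.925 m from the base axis. Payload 6.8 kg.
Tool frame: the origin (TCP) lies midway between the tips of the shut fingers; the grasp point (between the pads) lies r.grip_point_offset behind it (r.grip_point_offset is the distance from the TCP to the grasp point, in m); z points along the fingers, y is the direction in which the jaws open and shut (so a half turn about z gives the same grasp; the last joint's range is limited). The gripper opens to 85 mm and grips with 20 to 120 N. Pads are 22 mm wide; open, the fingers measure 114 mm over their backs; the gripper's body (76 mm by 85 mm) begins 54 mm behind the grasp point. The pads swing forward as they close: fully open they stand 13 mm farther back than shut.
Start: joints at [-0.108, 0.477, 0.022, 1.555, -0.011, 1.109, -0.083], TCP at [0.675, 0, 0.231] pointing down, gripper open.
Joint ranges: [-2.96, 2.96], [-0.34, 2.1], [-1.41, 1.46], [0.24, 2.44], [-1.37, 4.51], [0.17, 1.92], [-2.96, 2.96]. Speed limits (rad/s): [2.39, 2.39, 3.14, 3.14, 3.14, 3.14, 3.14].

## Interface

Orientations are given as a rotation vector (axis times angle).
In Python, from bench import r gives the robot as it stands. The module is installed in compiled form; this text tells all that it offers.
- The arm moves only by the tool play_rows, never from a script. Its argument "deltas" is a list of rows, each a list of 3 entries, a list of its own where there are three numbers: the finger opening in mm, from 0 to 85.4, then the shift along the tool's x, y, z in mm, then the turn, a rotation vector about the tool's x, y, z in rad. A call has 1 to 8 rows; each row is the pose to reach, as a shift and turn from the pose measured when the call began, along the tool's axes at that moment; what a row does not reach only later rows make up. A row lasts 1/8 s, in which the tool goes at most 62.5 mm and 10.7 degrees, less where a joint would pass 70% of its speed; a pose out of reach is approached as far as the arm can. A call with a gripper value outside its range is refused whole. The fingers move at their own pace and stop on an object; "squeeze" is the grip in N (left out, the last holds). Time passes only in rows, so rows that repeat a pose let the fingers close. It gives the time, the measured TCP pose, the force and the opening at its end, in the units of the state.
- r.get_obs(): the state, without advancing time (a new reading comes with each control period).
- r.grab_frame(name): name is "scene" or "side" or "wrist"; returns (picture, depth): 480x640x3 uint8, red, green, blue; 480x640 float32, m along the optical axis (not along the pixel's ray), 0 where there is no reading.
- r.camera_model(name): a dict with "mtx" (3x3 intrinsics, pixels), "D" ([k1, k2, p1, p2, k3] as OpenCV has them; the pictures are not rectified), "rvec" (rotation vector, rad) and "tvec" (3), from world to camera coordinates, as OpenCV has them; the wrist camera has in their place "T_tool_cam" (4x4, takes a point from camera to tool coordinates, whose origin is the TCP and whose axes are the flange's). Camera axes: x right, y down, z forward; pixel columns grow to the right and rows downward; lengths in m; the calibration is good to about 2 mm. A picture is of the moment at which its call begins: read the wrist's pose just before it. camera_model takes no time and is no camera call.
- r.hand_in(): hands the job in, once; it reports no verdict.
The state is a dict: "clock": time; "joints": joint angles; "qvel": joint speeds; "tau": joint torques, N m; "tcp_pos": TCP position; "orientation": TCP orientation; "contact_force": force on the tool from outside, world axes, zero at the start; "moment": the same for the moment, N m; "grip_width": finger opening in m.
Only numpy, scipy, OpenCV 4.12 (cv2) and the standard library are available. Lean on these libraries where they do the work, as an engineer would, in place of code of your own. Each camera call takes 0.05 s, during which the arm holds its last target. There are 200 camera calls.

## Working session

There is one attempt and no reset: what is moved stays moved. The work goes in short steps, Python scripts to look and compute and a tool call to move; the robot and the scene stay as the last step left them, time stands still between calls to the robot, and variables do not carry over. Pictures are saved under pics/ and viewed, about 12 in all and at most 16, crops included, and the job is handed in when it is done.

Besides the shell and the picture viewer there is one more tool, called after "Request:" by a JSON object that holds its "method" and its "body", one argument or row to a line. play_rows: Moves the arm, as the interface text tells. Its arguments: {"type":"object","properties":{"deltas":{"type":"array"},"squeeze":{"type":"number"}},"required":["deltas"]}

```bash
mkdir -p pics; python3 - <<'E'
from bench import r
import cv2,numpy as np
print(r.get_obs(), r.grip_point_offset)
for n in ("scene","side","wrist"):
    m=r.camera_model(n); print(n,m)
    p,d=r.grab_frame(n); cv2.imwrite(f"pics/{n}0.png",p[:,:,::-1]); np.savez(f"{n}0.npz",p=p,d=d)
E
```

```text
{'clock': 0.0, 'joints': array([-0.10808836,  0.47777246,  0.02230847,  1.55645414, -0.01149801,
        1.10928412, -0.08308073]), 'qvel': array([ 0.00018055, -0.00030923,  0.00043205,  0.00051714, -0.00261807,
        0.00043882,  0.00210991]), 'tau': array([-5.45967814e-04, -5.96443820e+01,  1.60769675e+00, -2.81194621e+01,
        1.24063640e-02,  9.39900521e-03,  2.20753498e-05]), 'tcp_pos': array([ 6.74411466e-01, -3.54389002e-06,  2.30342501e-01]), 'orientation': array([-2.22054334e+00, -2.22067183e+00,  2.11632535e-03]), 'contact_force': array([0.76947445, 0.20226223, 0.13100935]), 'moment': array([-0.0035879 ,  0.01040558, -0.00692417]), 'grip_width': 0.08545984104131804} 0.0187
scene {'mtx': array([[551.70777456,   0.        , 330.92801981],
       [  0.        , 551.70777456, 236.6392125 ],
       [  0.        ,   0.        ,   1.        ]]), 'D': array([-0.06302279,  0.        ,  0.        ,  0.        ,  0.        ]), 'rvec': array([ 1.47990272,  2.18801542, -0.80660992]), 'tvec': array([ 0.20066681, -0.34198958,  1.56713743])}
side {'mtx': array([[553.50862773,   0.    
[... 219 characters left out ...]
 2.38081683, -0.70901103,  0.27031727]), 'tvec': array([-0.49022103,  0.3127427 ,  1.15064938])}
wrist {'mtx': array([[371.11217112,   0.        , 329.2280167 ],
       [  0.        , 371.11217112, 240.49531812],
       [  0.        ,   0.        ,   1.        ]]), 'D': array([-0.04918628,  0.        ,  0.        ,  0.        ,  0.        ]), 'T_tool_cam': array([[-3.93945590e-04, -9.48463598e-01, -3.16885861e-01,
         8.13506945e-02],
       [ 9.99999707e-01, -5.81741581e-04,  4.98019188e-04,
         8.88385444e-04],
       [-6.56698753e-04, -3.16885572e-01,  9.48463549e-01,
        -1.43524615e-01],
       [ 0.00000000e+00,  0.00000000e+00,  0.00000000e+00,
         1.00000000e+00]])}
```

View pics/scene0.png

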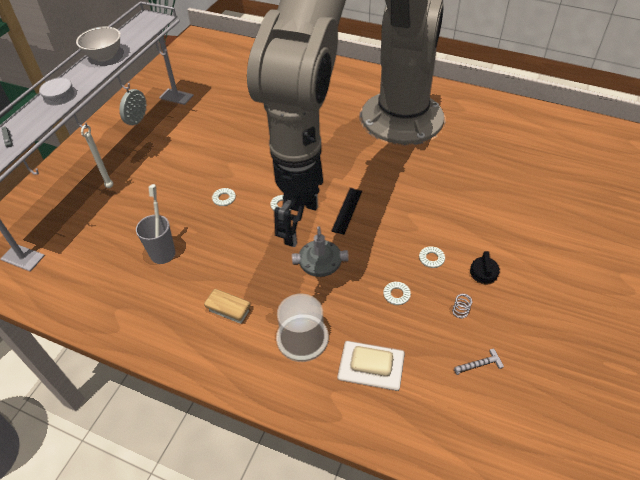

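View pics/side0.png

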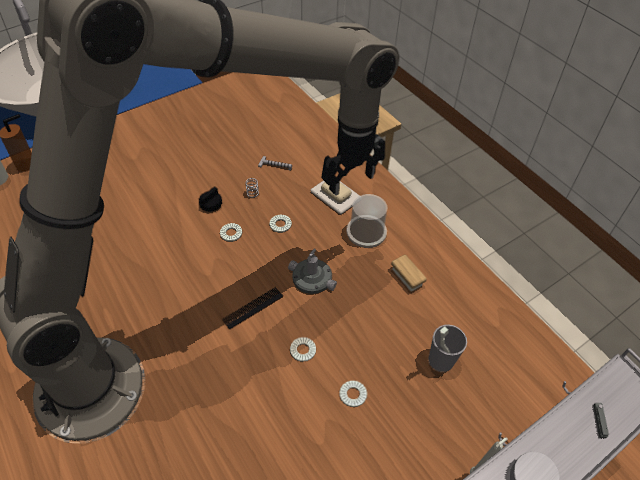

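View pics/wrist0.png

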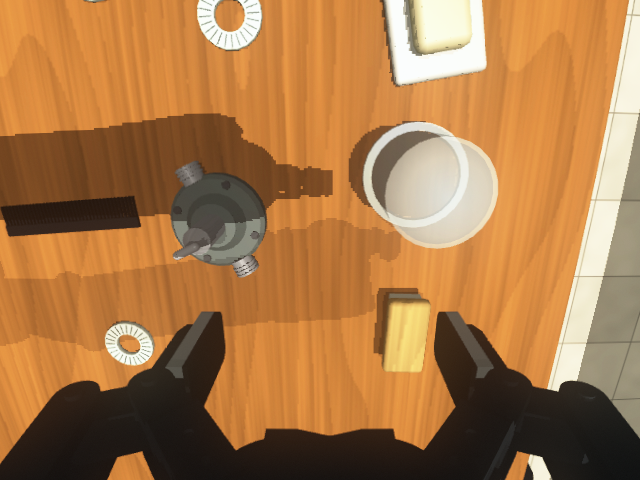

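Four rings are visible: scene pixels (223,197), (281,203), (432,256) and (397,293). The spring is at (461,305), the cap at (485,268) and the filter head at (320,255). In the wrist view the head is at (218,218). Next I measure them.

```bash
cat > h.py <<'E'
from bench import r
import cv2,numpy as np
from scipy.spatial.transform import Rotation as R
def cam(n,obs=None):
    m=r.camera_model(n)
    if n=="wrist":
        o=obs or r.get_obs(); T=np.eye(4); T[:3,:3]=R.from_rotvec(o["orientation"]).as_matrix(); T[:3,3]=o["tcp_pos"]
        T=T@m["T_tool_cam"]; return m["mtx"],m["D"],T[:3,:3],T[:3,3]
    Rm=R.from_rotvec(m["rvec"]).as_matrix()
    return m["mtx"],m["D"],Rm.T,-Rm.T@m["tvec"]
def ray(c,px):
    u=cv2.undistortPoints(np.array(px,float).reshape(-1,1,2),c[0],c[1]).reshape(-1,2)
    d=np.c_[u,np.ones(len(u))]@c[2].T
    return d
def onz(c,px,z):
    d=ray(c,px); return c[3]+d*((z-c[3][2])/d[:,2])[:,None]
def proj(c,P):
    P=np.atleast_2d(P); Rm=c[2].T
    return cv2.projectPoints(P,cv2.Rodrigues(Rm)[0],-Rm@c[3],c[0],c[1])[0].reshape(-1,2)
def grab(n,name=None):
    o=r.get_obs(); p,d=r.grab_frame(n); c=cam(n,o)
    if name: cv2.imwrite(f"pics/{name}.png",p[:,:,::-1])
    return p,d,c
def rings(p,c,z=0.007):
    """white annuli; returns list of (xyz, diameters mm)"""
    hsv=cv2.cvtColor(p,cv2.COLOR_RGB2HSV)
    m=((hsv[...,1]<70)&(hsv[...,2]>120)).astype(np.uint8)
    m=cv2.morphologyEx(m,cv2.MORPH_CLOSE,np.ones((5,5)))
    out=[]
    cs,_=cv2.findContours(m,cv2.RETR_EXTERNAL,cv2.CHAIN_APPROX_NONE)
    for k in cs:
        if len(k)<30: continue
        w=onz(c,k.reshape(-1,2),z)
        w2=(w[:,:2]*1e4).astype(np.float32)
        (x,y),(a,b),_=cv2.fitEllipse(w2)
        if 45<a/10<75 and 45<b/10<75:
            out.append((round(x/1e4,4),round(y/1e4,4),round(a/10,1),round(b/10,1),tuple(np.mean(k.reshape(-1,2),0).round())))
    return out
E
python3 - <<'E'
from h import *
for n in("scene","side","wrist"):
    p=np.load(n+"0.npz")["p"]; c=cam(n); print(n,c[3])
    for q in rings(p,c): print(q)
cs,ci,cw=cam("scene"),cam("side"),cam("wrist")
print("rodtip",onz(cs,[[319,229]],.104),onz(ci,[[311,252]],.104))
print("spring mid",onz(cs,[[461,305]],.022),onz(ci,[[251,187]],.022))
print("cap",onz(cs,[[485,268]],.015),onz(ci,[[210,200]],.015))
print("head",onz(cs,[[320,262]],.01),onz(ci,[[313,275]],.01),onz(cw,[[219,219]],.018))
E
```

```text
scene [1.25137839 0.29844528 0.97883926]
(0.5871, 0.1714, 55.4, 57.5, (np.float64(397.0), np.float64(293.0)))
(0.4652, 0.2147, 55.5, 57.4, (np.float64(431.0), np.float64(257.0)))
(0.4715, -0.3121, 55.8, 58.5, (np.float64(223.0), np.float64(196.0)))
side [ 0.13154728 -0.65896599  1.1002626 ]
(0.469, -0.3181, 54.9, 56.6, (np.float64(353.0), np.float64(393.0)))
(0.4372, -0.1729, 55.3, 56.2, (np.float64(303.0), np.float64(349.0)))
(0.4622, 0.2096, 53.8, 55.4, (np.float64(231.0), np.float64(231.0)))
(0.5845, 0.1661, 53.5, 56.0, (np.float64(280.0), np.float64(222.0)))
wrist [0.67564343 0.08134714 0.37407234]
(0.4402, -0.1689, 55.9, 59.4, (np.float64(129.0), np.float64(343.0)))
rodtip [[ 0.55956859 -0.0161986   0.104     ]] [[ 0.55754526 -0.02086403  0.104     ]]
spring mid [[0.57787726 0.30629567 0.022     ]] [[0.57732067 0.30594713 0.022     ]]
cap [[0.45945851 0.33282428 0.015     ]] [[0.4641818  0.32952672 0.015     ]]
head [[ 0.5735334  -0.01044695  0.01      ]] [[ 0.5635803  -0.02179011  0.01      ]] [[ 0.56543481 -0.01504759  0.018     ]]
```

Request:
{"method": "play_rows", "body": {
  "deltas": [
    [66, [-9, -57, -13], [0, 0, 0]],
    [66, [-18, -114, -27], [0, 0, 0]],
    [66, [-18, -114, -27], [0, 0, 0]],
    [66, [-18, -114, -27], [0, 0, 0]]
  ]
}}

```text
clock: 0.65
tcp_pos: [0.561, -0.0179, 0.258]
orientation: [-2.221, -2.221, 0.0]
contact_force: [0.5, -0.0, -0.1]
grip_width: 0.0658
```

```bash
python3 - <<'E'
from h import *
p,d,c=grab("wrist","w1"); np.savez("w1.npz",p=p,d=d)
o=r.get_obs();print(o["tcp_pos"],o["orientation"],o["grip_width"])
print("expected tip px",proj(c,[[.559,-.018,.104],[.559,-.018,0.018]]))
x,y=proj(c,[[.559,-.018,.104]])[0].astype(int)
cv2.imwrite("pics/w1c.png",cv2.resize(p[max(y-100,0):y+100,x-130:x+130,::-1],None,fx=3,fy=3,interpolation=cv2.INTER_CUBIC)); print(x,y)
E
```

```text
[ 0.56142709 -0.01763531  0.25777888] [-2.22059393e+00 -2.22157156e+00  5.49821909e-04] 0.0657033885139024
expected tip px [[325.62898015 220.05560419]
 [326.3562864  198.41230658]]
325 220
```

View pics/w1c.png

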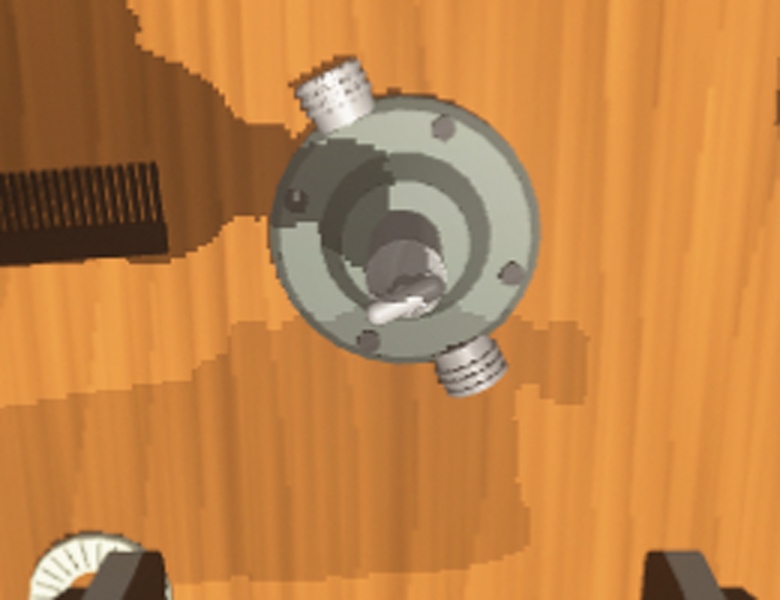

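The crop shows the rod end. The bar runs from about (370,315) to (443,283) in the crop, so its centre is near wrist pixel (330,220) and its angle about 25°. I'll refine that with the depth image.

```bash
cat >> h.py <<'E'
def cloud(d,c):
    v,u=np.nonzero(d>0); px=np.c_[u,v].astype(float); dr=ray(c,px)
    return c[3]+dr*d[v,u][:,None],px
E
python3 - <<'E'
from h import *
f=np.load("w1.npz");c=cam("wrist"); P,px=cloud(f["d"],c)
k=(np.hypot(P[:,0]-.56,P[:,1]+.018)<.03)
for lo,hi in((.09,.12),(.099,.112),(.03,.07),(.026,.034),(.014,.022)):
    q=P[k&(P[:,2]>lo)&(P[:,2]<hi)]; print(lo,hi,len(q),q.mean(0) if len(q) else"")
q=k&(P[:,2]>.0985)&(P[:,2]<.112); U=px[q]
print(U.min(0),U.max(0),np.median(P[q],0))
(ctr,wh,an)=cv2.minAreaRect(U.astype(np.float32)); print(ctr,wh,an)
w=onz(c,U,.103); r2=cv2.minAreaRect((w[:,:2]*1e3).astype(np.float32)); print(r2, P[q].max(0))
e=np.linalg.eigh(np.cov(w[:,:2].T)); v=e[1][:,1]; print(np.degrees(np.arctan2(v[1],v[0])),w.mean(0),onz(c,[r2[0] if 0 else ctr],.104))
# unions via rest of head: flange circle
kk=(np.hypot(P[:,0]-.565,P[:,1]+.015)<.06)&(P[:,2]>.012)&(P[:,2]<.03)
w=onz(c,px[kk],.018)
# bowl
b=(P[:,2]>.09)&(P[:,0]>.62)&(P[:,0]<.8)&(P[:,1]>-.15); print("bowl",b.sum(),P[b].min(0) if b.any() else"",P[b].max(0) if b.any() else"")
E
```

```text
0.09 0.12 241 [ 0.56288142 -0.01712011  0.10294304]
0.099 0.112 223 [ 0.56296771 -0.01732249  0.10363242]
0.03 0.07 771 [ 0.5627167  -0.01075058  0.03570022]
0.026 0.034 1048 [ 0.56301351 -0.01119298  0.02989959]
0.014 0.022 356 [ 0.54466328 -0.01094361  0.01941627]
[317. 212.] [343. 227.] [ 0.56302556 -0.01720794  0.10377679]
(329.8000183105469, 219.1000518798828) (8.944271087646484, 28.174455642700195) 63.43495178222656
((562.8092651367188, -17.214908599853516), (23.55655860900879, 7.643094062805176), 27.46544075012207) [ 0.57390496 -0.01123309  0.10571597]
-154.24464737053503 [ 0.56296945 -0.01747736  0.103     ] [[ 0.56286038 -0.0169012   0.104     ]]
bowl 12871 [ 0.62000382 -0.02692955  0.09000772] [0.79991792 0.06854937 0.34919245]
```

Request:
{"method": "play_rows", "body": {
  "deltas": [
    [70, [60, 8, 30], [0, 0, 0]],
    [70, [120, 16, 60], [0, 0, 0]],
    [70, [180, 25, 98], [0, 0, 0]],
    [70, [187, 25, 98], [0, 0, 0]],
    [70, [187, 25, 98], [0, 0, 0]]
  ]
}}

```text
clock: 1.32
tcp_pos: [0.5859, 0.1726, 0.1577]
orientation: [-2.214, -2.225, 0.003]
contact_force: [1.0, -0.2, -0.3]
grip_width: 0.07
```

```bash
python3 - <<'E'
from h import *
p,d,c=grab("wrist","w2"); print(r.get_obs()["tcp_pos"])
for q in rings(p,c): print(q)
P,px=cloud(d,c)
k=(P[:,2]>-.003)&(P[:,2]<.09)
for nm,x,y in(("spring",.577,.306),("cap",.462,.331)):
    q=P[(np.hypot(P[:,0]-x,P[:,1]-y)<.05)&(P[:,2]>.03)&(P[:,2]<.07)]; print(nm,len(q),q.mean(0),q.max(0)) if len(q) else print(nm,"none")
# finger tips: cloud in tool frame
o=r.get_obs(); T=(P-o["tcp_pos"])@R.from_rotvec(o["orientation"]).as_matrix()
f=T[(abs(T[:,0])<.012)&(T[:,2]>-.03)&(T[:,2]<.02)&(abs(T[:,1])<.07)]; print("tips tool z max",f[f[:,1]>0].max(0) if len(f) else "",f[f[:,1]<0].max(0) if len(f) else"")
E
```

```text
[0.58655521 0.17023959 0.15868668]
(0.5865, 0.1698, 56.3, 56.6, (np.float64(329.0), np.float64(223.0)))
(0.4645, 0.2132, 56.0, 56.9, (np.float64(176.0), np.float64(170.0)))
spring 1028 [0.58021368 0.30727846 0.04197605] [0.59644345 0.32345695 0.04658892]
cap 843 [0.45362577 0.32167749 0.04164978] [0.47615648 0.32806865 0.04933621]
tips tool z max [ 0.01195824  0.04967986 -0.00689498] [ 0.01197974 -0.03403165 -0.00706717]
```

Request:
{"method": "play_rows", "body": {
  "deltas": [
    [70, [0, 0, 60], [0, 0, 0]],
    [70, [0, 0, 120], [0, 0, 0]],
    [70, [0, 0, 150], [0, 0, 0]],
    [70, [0, 0, 161], [0, 0, 0]],
    [70, [0, 0, 161], [0, 0, 0]],
    [52, [0, 0, 161], [0, 0, 0]],
    [52, [0, 0, 161], [0, 0, 0]],
    [52, [0, 0, 161], [0, 0, 0]]
  ],
  "squeeze": 30
}}

```text
clock: 2.38
tcp_pos: [0.5878, 0.1701, -0.0]
orientation: [2.219, 2.223, 0.002]
contact_force: [-0.4, -1.0, 6.9]
grip_width: 0.0552
```

Request:
{"method": "play_rows", "body": {
  "deltas": [
    [52, [0, 0, 0], [0, 0, 0]],
    [52, [0, 0, -10], [0, 0, 0]],
    [52, [0, 0, -30], [0, 0, 0]],
    [52, [0, 0, -30], [0, 0, 0]]
  ]
}}

```text
clock: 2.88
tcp_pos: [0.5895, 0.1707, 0.0325]
orientation: [2.218, 2.221, 0.008]
contact_force: [0.7, 0.2, -0.1]
grip_width: 0.0552
```

```bash
python3 - <<'E'
from h import *
p,d,c=grab("wrist","w3"); o=r.get_obs(); print(o["tcp_pos"],o["orientation"],o["contact_force"],o["grip_width"])
for z in (.02,.03,.035): print(z,rings(p,c,z))
cv2.imwrite("pics/w3c.png",p[150:480,100:560,::-1])
E
```

```text
[0.58877751 0.17048129 0.03144602] [2.2182929  2.22199319 0.00571474] [-0.50764056  0.03217456 -0.33368759] 0.055392842025057044
0.02 [(0.5906, 0.1596, 63.7, 66.7, (np.float64(329.0), np.float64(317.0))), (0.4747, 0.2162, 52.2, 54.9, (np.float64(66.0), np.float64(203.0)))]
0.03 [(0.5905, 0.1656, 59.6, 62.4, (np.float64(329.0), np.float64(317.0))), (0.4821, 0.2184, 48.8, 51.3, (np.float64(66.0), np.float64(203.0)))]
0.035 [(0.5905, 0.1685, 57.6, 60.3, (np.float64(329.0), np.float64(317.0))), (0.4857, 0.2196, 47.2, 49.6, (np.float64(66.0), np.float64(203.0)))]
```

View pics/w3c.png

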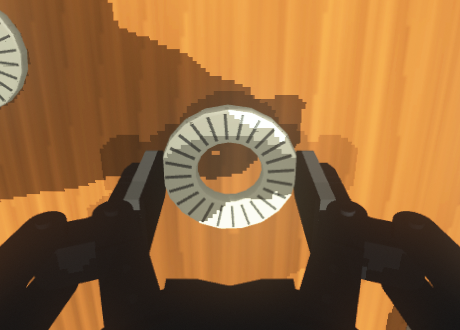

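Request:
{"method": "play_rows", "body": {
  "deltas": [
    [52, [0, 0, -50], [0, 0, 0]],
    [52, [-40, -6, -94], [0, 0, 0]],
    [52, [-95, -14, -94], [0, 0, 0]],
    [52, [-145, -22, -94], [0, 0, 0]],
    [52, [-187, -28, -94], [0, 0, 0]],
    [52, [-187, -28, -94], [0, 0, 0]],
    [52, [-187, -28, -94], [0, 0, 0]]
  ]
}}

```text
clock: 3.8
tcp_pos: [0.5607, -0.0161, 0.1249]
orientation: [2.218, 2.223, 0.006]
contact_force: [-0.6, 0.7, 0.3]
grip_width: 0.0551
```

```bash
cat >> h.py <<'E'
def held(p,c,o,dz):
    """ring in hand: fit of outline at its top plane, TCP z + dz; world xy"""
    hsv=cv2.cvtColor(p,cv2.COLOR_RGB2HSV)
    m=((hsv[...,1]<70)&(hsv[...,2]>110)).astype(np.uint8)
    m[:230]=0;m[400:]=0;m[:,:230]=0;m[:,430:]=0
    m=cv2.morphologyEx(m,cv2.MORPH_OPEN,np.ones((3,3)))
    cs,h=cv2.findContours(m,cv2.RETR_CCOMP,cv2.CHAIN_APPROX_NONE); res=[]
    for k in cs:
        if len(k)<40: continue
        w=onz(c,k.reshape(-1,2),o["tcp_pos"][2]+dz); e=cv2.fitEllipse((w[:,:2]*1e4).astype(np.float32))
        res.append((np.round(np.array(e[0])/1e4,4),np.round(np.array(e[1])/10,1)))
    return res
E
python3 - <<'E'
from h import *
o=r.get_obs(); p,d,c=grab("wrist","w4"); print(o["tcp_pos"],o["orientation"],o["contact_force"],o["grip_width"])
print(held(p,c,o,.007))
P,px=cloud(d,c); k=(np.hypot(P[:,0]-.5615,P[:,1]+.017)<.016)&(P[:,2]>.098)&(P[:,2]<.109)
print(k.sum(),P[k].mean(0) if k.any() else"")
cv2.imwrite("pics/w4c.png",cv2.resize(p[240:400,200:460,::-1],None,fx=3,fy=3,interpolation=cv2.INTER_CUBIC))
E
```

```text
[ 0.56066407 -0.01605051  0.12491423] [2.21842245 2.2226726  0.00604063] [-0.62014396  0.6941108   0.26971905] 0.055067313282321534
[(array([ 0.5636, -0.0101]), array([50.9, 68. ])), (array([ 0.5817, -0.0103]), array([ 2., 14.])), (array([ 0.5427, -0.0078]), array([ 2. , 14.2])), (array([ 0.5609, -0.0152]), array([24.1, 26.9])), (array([ 0.5786, -0.0058]), array([ 1.9, 13.4])), (array([ 0.5458, -0.0034]), array([ 1.8, 14.7])), (array([ 0.5739, -0.0029]), array([ 1.5, 15.8])), (array([0.55, 0.  ]), array([ 1.7, 15.2])), (array([0.5549, 0.0024]), array([ 1.7, 14.1])), (array([0.5601, 0.003 ]), array([ 1.5, 15.3]))]
308 [ 0.55877254 -0.01978194  0.10434005]
```

View pics/w4c.png

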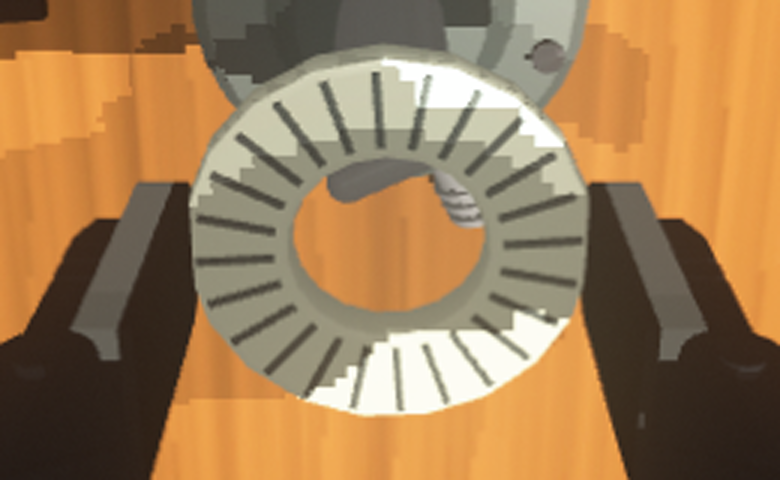

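```bash
python3 - <<'E'
from h import *
o=r.get_obs(); c=cam("wrist",o)
print(o["tcp_pos"])
print("left end",onz(c,[[309.2,302]],.1025))
print("expected left end from hover", np.array([.5629,-.0172])-.012*np.array([np.cos(.4625),np.sin(.4625)]))
print("ring L/R/top/bot",onz(c,[[263.3,308],[396,308],[329.7,256],[329.7,378]],o["tcp_pos"][2]+.007))
E
```

```text
[ 0.56079918 -0.01527436  0.12492116]
left end [[ 0.551861   -0.02173402  0.1025    ]]
expected left end from hover [ 0.55216072 -0.02255424]
ring L/R/top/bot [[ 0.53440735 -0.00906305  0.13192116]
 [ 0.58940282 -0.00903623  0.13192116]
 [ 0.56182513  0.01399678  0.13192116]
 [ 0.5620173  -0.0441838   0.13192116]]
```

Request:
{"method": "play_rows", "body": {
  "deltas": [
    [52, [-1.8, 0.8, 0], [0, 0, 0]],
    [52, [-1.8, 0.8, 12], [0, 0, 0]],
    [52, [-1.8, 0.8, 22], [0, 0, 0]],
    [52, [-1.8, 0.8, 30], [0, 0, 0]],
    [52, [-1.8, 0.8, 30], [0, 0, 0]]
  ]
}}

```text
clock: 4.47
tcp_pos: [0.561, -0.017, 0.0939]
orientation: [-2.218, -2.225, -0.004]
contact_force: [-0.3, 0.5, -0.8]
grip_width: 0.0553
```

Request:
{"method": "play_rows", "body": {
  "deltas": [
    [52, [0, 0, 20], [0, 0, 0]],
    [52, [0, 0, 40], [0, 0, 0]],
    [52, [0, 0, 54], [0, 0, 0]],
    [52, [0, 0, 54], [0, 0, 0]]
  ]
}}

```text
clock: 4.97
tcp_pos: [0.5605, -0.0169, 0.0391]
orientation: [-2.217, -2.224, -0.002]
contact_force: [-0.1, 0.6, -0.8]
grip_width: 0.055
```

Request:
{"method": "play_rows", "body": {
  "deltas": [
    [72, [0, 0, 0], [0, 0, 0]],
    [72, [0, 0, 0], [0, 0, 0]],
    [72, [0, 0, -5], [0, 0, 0]],
    [72, [0, 0, -60], [0, 0, 0]],
    [72, [0, 0, -121], [0, 0, 0]],
    [72, [0, 0, -121], [0, 0, 0]]
  ]
}}

```text
clock: 5.72
tcp_pos: [0.5642, -0.0171, 0.166]
orientation: [2.214, 2.221, 0.015]
contact_force: [0.5, 0.5, -0.1]
grip_width: 0.072
```

Request:
{"method": "play_rows", "body": {
  "deltas": [
    [72, [55, -23, 0], [0, 0, 0]],
    [72, [110, -46, 0], [0, 0, 0]],
    [72, [165, -70, 0], [0, 0, 0]],
    [72, [220, -92, 0], [0, 0, 0]],
    [72, [230, -96, 0], [0, 0, 0]],
    [72, [230, -96, 0], [0, 0, 0]],
    [72, [230, -96, 0], [0, 0, 0]]
  ]
}}

```text
clock: 6.6
tcp_pos: [0.4682, 0.2106, 0.1653]
orientation: [2.217, 2.217, 0.013]
contact_force: [-1.0, -1.2, 0.3]
grip_width: 0.072
```

```bash
cat > look.py <<'E'
from h import *
import sys
o=r.get_obs(); p,d,c=grab("wrist"); print(o["clock"],o["tcp_pos"],o["orientation"],o["grip_width"])
for q in rings(p,c): print("ring",q,"delta tool mm",np.round(((np.r_[q[:2],.007]-o["tcp_pos"])@R.from_rotvec(o["orientation"]).as_matrix())*1e3,1))
p,d,c=grab("side"); 
for q in rings(p,c): print("side",q)
for q in rings(p,c,.037): print("side37",q)
E
python3 look.py
```

```text
6.6 [0.46815519 0.21062739 0.16529771] [2.21653737 2.21715    0.01331384] 0.0720204575952625
ring (0.4639, 0.2132, 56.4, 56.6, (np.float64(321.0), np.float64(215.0))) delta tool mm [  2.3  -5.9 158.2]
side (0.4691, -0.3182, 54.9, 56.1, (np.float64(353.0), np.float64(393.0)))
side (0.4372, -0.1728, 55.4, 56.3, (np.float64(303.0), np.float64(349.0)))
side (0.4629, 0.209, 52.6, 54.2, (np.float64(231.0), np.float64(231.0)))
side37 (0.4599, -0.3275, 53.4, 54.5, (np.float64(353.0), np.float64(393.0)))
side37 (0.4288, -0.1861, 53.9, 54.7, (np.float64(303.0), np.float64(349.0)))
side37 (0.5564, -0.0139, 52.2, 74.6, (np.float64(308.0), np.float64(268.0)))
side37 (0.4538, 0.1852, 51.2, 52.7, (np.float64(231.0), np.float64(231.0)))
```

```bash
cat > go.py <<'E'
# python3 go.py x y z [jaw yaw deg from standard]: tool shift mm and turn rad to there
from bench import r
import sys,numpy as np
from scipy.spatial.transform import Rotation as R
def go(x,y,z,yaw=0):
    o=r.get_obs(); A=R.from_rotvec(o["orientation"])
    S=R.from_euler("z",yaw,degrees=True)*R.from_rotvec(np.array([1,1,0])*np.pi/2**.5)
    return np.round(A.inv().apply(np.array([x,y,z])-o["tcp_pos"])*1e3,1), np.round((A.inv()*S).as_rotvec(),4)
if __name__=="__main__": print(*go(*map(float,sys.argv[1:])), r.get_obs()["clock"],r.get_obs()["tcp_pos"])
E
python3 go.py .4632 .2135 .158; python3 go.py .4632 .2135 -.002
```

```text
[ 2.7 -5.1  7.3] [ 0.0107 -0.0017 -0.0001] 6.7 [0.46822668 0.21075151 0.16537371]
[  2.5  -6.8 167.3] [ 0.0107 -0.0017 -0.0001] 6.7 [0.46822668 0.21075151 0.16537371]
```

Request:
{"method": "play_rows", "body": {
  "deltas": [
    [72, [2.7, -5.1, 7], [0.011, -0.002, 0]],
    [72, [2.5, -6, 60], [0.011, -0.002, 0]],
    [72, [2.5, -6.5, 120], [0.011, -0.002, 0]],
    [72, [2.5, -6.8, 155], [0.011, -0.002, 0]],
    [72, [2.5, -6.8, 167], [0.011, -0.002, 0]],
    [72, [2.5, -6.8, 167], [0.011, -0.002, 0]],
    [52, [2.5, -6.8, 167], [0.011, -0.002, 0]],
    [52, [2.5, -6.8, 167], [0.011, -0.002, 0]]
  ]
}}

```text
clock: 7.7
tcp_pos: [0.4643, 0.214, 0.0003]
orientation: [2.222, 2.22, 0.003]
contact_force: [-1.4, -0.0, 5.7]
grip_width: 0.0555
```

Request:
{"method": "play_rows", "body": {
  "deltas": [
    [52, [0, 0, 0], [0, 0, 0]],
    [52, [0, 0, 0], [0, 0, 0]],
    [52, [0, 0, -10], [0, 0, 0]],
    [52, [0, 0, -60], [0, 0, 0]],
    [52, [0, 0, -120], [0, 0, 0]],
    [52, [0, 0, -125], [0, 0, 0]],
    [52, [0, 0, -125], [0, 0, 0]]
  ]
}}

```text
clock: 8.57
tcp_pos: [0.464, 0.2138, 0.1259]
orientation: [2.221, 2.22, 0.005]
contact_force: [-0.6, 0.2, -0.5]
grip_width: 0.0552
```

```bash
cat > hl.py <<'E'
from h import *
o=r.get_obs(); p,d,c=grab("wrist"); print(o["clock"],o["tcp_pos"],o["orientation"],o["contact_force"],o["grip_width"])
hsv=cv2.cvtColor(p,cv2.COLOR_RGB2HSV)
m=((hsv[...,1]<80)&(hsv[...,2]>70)).astype(np.uint8); m[:235]=0;m[400:]=0;m[:,:255]=0;m[:,405:]=0
m=cv2.morphologyEx(m,cv2.MORPH_CLOSE,np.ones((5,5)))
k=max(cv2.findContours(m,cv2.RETR_EXTERNAL,cv2.CHAIN_APPROX_NONE)[0],key=cv2.contourArea)
w=onz(c,k.reshape(-1,2),o["tcp_pos"][2]+.007); print("held ring span",w.min(0).round(4),w.max(0).round(4),"mid-tcp mm",(((w.min(0)+w.max(0))/2-o["tcp_pos"])*1e3).round(1))
E
python3 hl.py; python3 go.py .5613 -.017 .125
```

```text
8.575 [0.46403584 0.21378091 0.12587423] [2.22143437 2.21974012 0.00487533] [-0.58768893  0.15967931 -0.51257031] 0.05516320150775629
held ring span [0.4372 0.1843 0.1329] [0.4929 0.2427 0.1329] mid-tcp mm [ 1.  -0.3  7. ]
[-2.304e+02  9.810e+01 -1.000e-01] [ 0.0012 -0.0003 -0.0006] 8.625 [0.4633895  0.21345159 0.12484702]
```

Request:
{"method": "play_rows", "body": {
  "deltas": [
    [52, [-55, 23, 0], [0, 0, 0]],
    [52, [-110, 47, 0], [0, 0, 0]],
    [52, [-165, 70, 0], [0, 0, 0]],
    [52, [-220, 94, 0], [0, 0, 0]],
    [52, [-230.4, 98, 0], [0, 0, 0]],
    [52, [-230.4, 98, 0], [0, 0, 0]],
    [52, [-230.4, 98, 0], [0, 0, 0]],
    [52, [-230.4, 98, 0], [0, 0, 0]]
  ]
}}

```text
clock: 9.62
tcp_pos: [0.5607, -0.015, 0.1247]
orientation: [-2.219, -2.224, -0.002]
contact_force: [-0.3, -0.2, -0.2]
grip_width: 0.0554
```

```bash
python3 go.py .5613 -.017 .094;python3 go.py .5613 -.017 .042
```

```text
[-2.   0.6 30.6] [ 0.0005 -0.001   0.0024] 9.625 [ 0.56070014 -0.01499148  0.12465126]
[-2.1  0.6 82.6] [ 0.0005 -0.001   0.0024] 9.625 [ 0.56070014 -0.01499148  0.12465126]
```

Request:
{"method": "play_rows", "body": {
  "deltas": [
    [52, [-2, 0.6, 5], [0, 0, 0]],
    [52, [-2, 0.6, 15], [0, 0, 0]],
    [52, [-2, 0.6, 25], [0, 0, 0]],
    [52, [-2, 0.6, 30], [0, 0, 0]],
    [52, [-2, 0.6, 30], [0, 0, 0]]
  ]
}}

```text
clock: 10.25
tcp_pos: [0.5609, -0.017, 0.094]
orientation: [-2.218, -2.223, -0.0]
contact_force: [-0.4, 0.9, -0.5]
grip_width: 0.0554
```

Threaded without force. I lower and release it, then look at the stack while going to the next ring.

Request:
{"method": "play_rows", "body": {
  "deltas": [
    [52, [0, 0, 20], [0, 0, 0]],
    [52, [0, 0, 40], [0, 0, 0]],
    [52, [0, 0, 51], [0, 0, 0]],
    [52, [0, 0, 51], [0, 0, 0]],
    [72, [0, 0, 51], [0, 0, 0]],
    [72, [0, 0, 51], [0, 0, 0]]
  ]
}}

```text
clock: 11.0
tcp_pos: [0.5615, -0.017, 0.0438]
orientation: [-2.219, -2.224, -0.002]
contact_force: [-0.7, -0.4, -0.0]
grip_width: 0.0722
```

Request:
{"method": "play_rows", "body": {
  "deltas": [
    [72, [0, 0, -5], [0, 0, 0]],
    [72, [0, 0, -60], [0, 0, 0]],
    [72, [0, 0, -117], [0, 0, 0]],
    [72, [0, 0, -117], [0, 0, 0]]
  ]
}}

```text
clock: 11.5
tcp_pos: [0.565, -0.017, 0.1663]
orientation: [2.215, 2.219, 0.014]
contact_force: [0.2, 1.0, 1.3]
grip_width: 0.0719
```

Request:
{"method": "play_rows", "body": {
  "deltas": [
    [72, [-50, -40, 0], [0, 0, 0]],
    [72, [-100, -80, 0], [0, 0, 0]],
    [72, [-152, -121, 0], [0, 0, 0]],
    [72, [-152, -121, 0], [0, 0, 0]],
    [72, [-152, -121, 0], [0, 0, 0]]
  ]
}}

```text
clock: 12.12
tcp_pos: [0.4443, -0.1693, 0.1647]
orientation: [2.216, 2.218, 0.014]
contact_force: [0.4, 0.3, -0.1]
grip_width: 0.0721
```

```bash
python3 look.py; python3 go.py .4395 -.169 .155; python3 go.py .4395 -.169 -.002
```

```text
12.125 [ 0.44425218 -0.16925386  0.16471577] [2.21565773 2.2175077  0.01444806] 0.07212760812877927
ring (0.4707, -0.3147, 56.2, 59.0, (np.float64(353.0), np.float64(363.0))) delta tool mm [-145.7   24.5  157.8]
ring (0.4389, -0.1699, 56.3, 56.5, (np.float64(319.0), np.float64(219.0))) delta tool mm [ -0.9  -7.1 157.6]
side (0.4689, -0.3182, 54.9, 56.5, (np.float64(353.0), np.float64(393.0)))
side (0.4374, -0.1738, 54.1, 54.9, (np.float64(303.0), np.float64(349.0)))
side (0.7271, -0.336, 71.5, 73.1, (np.float64(450.0), np.float64(339.0)))
side37 (0.4596, -0.3275, 53.4, 55.0, (np.float64(353.0), np.float64(393.0)))
side37 (0.429, -0.1871, 52.7, 53.4, (np.float64(303.0), np.float64(349.0)))
side37 (0.7107, -0.3449, 69.6, 71.1, (np.float64(450.0), np.float64(339.0)))
[-1.  -5.9  9.7] [ 0.0117 -0.002   0.0039] 12.225 [ 0.44528161 -0.16797802  0.16473781]
[ -1.3  -7.7 166.7] [ 0.0117 -0.002   0.0039] 12.225 [ 0.44528161 -0.16797802  0.16473781]
```

Request:
{"method": "play_rows", "body": {
  "deltas": [
    [72, [-2, -7, 9], [0.012, -0.002, 0.004]],
    [72, [-2, -8, 60], [0.012, -0.002, 0.004]],
    [72, [-2, -8.5, 120], [0.012, -0.002, 0.004]],
    [72, [-2, -9, 155], [0.012, -0.002, 0.004]],
    [72, [-2, -9, 167], [0.012, -0.002, 0.004]],
    [72, [-2, -9, 167], [0.012, -0.002, 0.004]],
    [52, [-2, -9, 167], [0.012, -0.002, 0.004]],
    [52, [-2, -9, 167], [0.012, -0.002, 0.004]]
  ]
}}

```text
clock: 13.22
tcp_pos: [0.4393, -0.1698, -0.0006]
orientation: [2.22, 2.22, 0.002]
contact_force: [-1.2, 0.6, 4.5]
grip_width: 0.0557
```

Request:
{"method": "play_rows", "body": {
  "deltas": [
    [52, [0, 0, 0], [0, 0, 0]],
    [52, [0, 0, 0], [0, 0, 0]],
    [52, [0, 0, -10], [0, 0, 0]],
    [52, [0, 0, -60], [0, 0, 0]],
    [52, [0, 0, -120], [0, 0, 0]],
    [52, [0, 0, -125], [0, 0, 0]],
    [52, [0, 0, -125], [0, 0, 0]]
  ]
}}

```text
clock: 14.1
tcp_pos: [0.4391, -0.1697, 0.1251]
orientation: [2.219, 2.219, 0.003]
contact_force: [0.1, 0.3, -1.7]
grip_width: 0.0555
```

```bash
python3 hl.py; python3 go.py .5613 -.017 .125
```

```text
14.1 [ 0.43907646 -0.16974107  0.12508169] [2.21920368 2.21945048 0.00278015] [ 0.12203932  0.2798866  -1.73588866] 0.05546773202255674
held ring span [ 0.4119 -0.2107  0.1321] [ 0.4705 -0.1404  0.1321] mid-tcp mm [ 2.1 -5.8  7. ]
[152.5 122.9  -0.8] [0.0013 0.0004 0.0002] 14.15 [ 0.43839656 -0.16955291  0.12407857]
```

Request:
{"method": "play_rows", "body": {
  "deltas": [
    [52, [45, 36, -1], [0, 0, 0]],
    [52, [90, 72, -1], [0, 0, 0]],
    [52, [135, 109, -1], [0, 0, 0]],
    [52, [152.5, 123, -1], [0, 0, 0]],
    [52, [152.5, 123, -1], [0, 0, 0]],
    [52, [152.5, 123, -1], [0, 0, 0]],
    [52, [152.5, 123, -1], [0, 0, 0]]
  ]
}}

```text
clock: 15.02
tcp_pos: [0.5602, -0.0191, 0.1249]
orientation: [2.224, 2.218, -0.001]
contact_force: [-0.1, -0.9, -0.5]
grip_width: 0.0556
```

```bash
python3 - <<'E'
from h import *
o=r.get_obs(); p,d,c=grab("wrist"); 
P,px=cloud(d,c); z=o["tcp_pos"][2]
k=(abs(P[:,2]-z-.006)<.006)&(np.hypot(*(P[:,:2]-o["tcp_pos"][:2]).T)<.04)
U=px[k]; w=onz(c,U,z+.007); print(k.sum(),(w.min(0)-o["tcp_pos"])*1e3,(w.max(0)-o["tcp_pos"])*1e3)
cv2.imwrite("pics/w5c.png",cv2.resize(p[200:400,200:460,::-1],None,fx=2,fy=2))
E
python3 go.py .5613 -.017 .094
```

```text
10899 [-40.0257981  -29.52222198   7.        ] [39.24809977 29.33509837  7.        ]
[ 1.8  0.8 31.1] [ 0.0006  0.001  -0.0022] 15.075 [ 0.56048526 -0.01876171  0.12509097]
```

View pics/w5c.png

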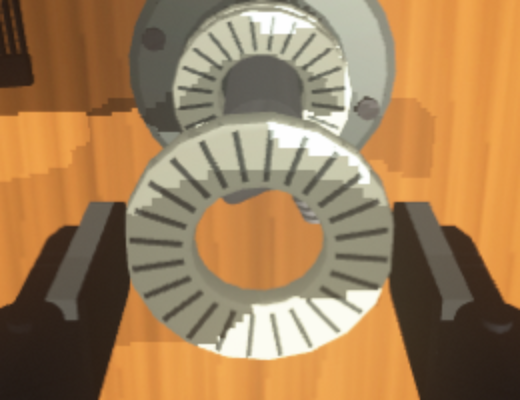

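The third ring is held and centred within ±29.4 mm. The first two lie flat around the rod at crop (262,90).

Request:
{"method": "play_rows", "body": {
  "deltas": [
    [52, [1.8, 0.8, 5], [0, 0, 0]],
    [52, [1.8, 0.8, 15], [0, 0, 0]],
    [52, [1.8, 0.8, 25], [0, 0, 0]],
    [52, [1.8, 0.8, 31], [0, 0, 0]],
    [52, [1.8, 0.8, 31], [0, 0, 0]]
  ]
}}

```text
clock: 15.7
tcp_pos: [0.5608, -0.017, 0.0933]
orientation: [2.224, 2.219, -0.002]
contact_force: [0.4, -0.8, 0.5]
grip_width: 0.0557
```

Request:
{"method": "play_rows", "body": {
  "deltas": [
    [52, [0, 0, 20], [0, 0, 0]],
    [52, [0, 0, 40], [0, 0, 0]],
    [52, [0, 0, 45], [0, 0, 0]],
    [52, [0, 0, 45], [0, 0, 0]],
    [72, [0, 0, 45], [0, 0, 0]],
    [72, [0, 0, 45], [0, 0, 0]]
  ]
}}

```text
clock: 16.45
tcp_pos: [0.5613, -0.017, 0.0491]
orientation: [2.223, 2.218, -0.001]
contact_force: [0.1, -0.1, -1.0]
grip_width: 0.0719
```

Request:
{"method": "play_rows", "body": {
  "deltas": [
    [72, [0, 0, -5], [0, 0, 0]],
    [72, [0, 0, -60], [0, 0, 0]],
    [72, [0, 0, -112], [0, 0, 0]],
    [72, [0, 0, -112], [0, 0, 0]]
  ]
}}

```text
clock: 16.95
tcp_pos: [0.5646, -0.0168, 0.1661]
orientation: [2.219, 2.214, 0.011]
contact_force: [0.7, -0.2, -0.4]
grip_width: 0.072
```

Request:
{"method": "play_rows", "body": {
  "deltas": [
    [72, [-55, -17, 0], [0, 0, 0]],
    [72, [-110, -33, 0], [0, 0, 0]],
    [72, [-165, -50, 0], [0, 0, 0]],
    [72, [-220, -67, 0], [0, 0, 0]],
    [72, [-275, -84, 0], [0, 0, 0]],
    [72, [-298, -92, 0], [0, 0, 0]],
    [72, [-298, -92, 0], [0, 0, 0]],
    [72, [-298, -92, 0], [0, 0, 0]]
  ]
}}

```text
clock: 17.95
tcp_pos: [0.4722, -0.313, 0.1648]
orientation: [2.218, 2.216, 0.011]
contact_force: [0.2, 0.8, 0.6]
grip_width: 0.0721
```

```bash
python3 look.py; python3 go.py .4698 -.3145 .155; python3 go.py .4698 -.3145 -.002
```

```text
17.95 [ 0.4721845  -0.31302458  0.1648294 ] [2.21808286 2.21596153 0.01137198] 0.07206123565578486
ring (0.4708, -0.3154, 56.2, 56.7, (np.float64(324.0), np.float64(221.0))) delta tool mm [ -2.5  -2.9 157.8]
side (0.4699, -0.319, 53.5, 54.7, (np.float64(353.0), np.float64(393.0)))
side (0.7288, -0.3253, 50.2, 72.2, (np.float64(445.0), np.float64(332.0)))
side37 (0.4606, -0.3283, 52.0, 53.2, (np.float64(353.0), np.float64(393.0)))
side37 (0.7124, -0.3345, 48.8, 70.2, (np.float64(445.0), np.float64(332.0)))
[-1.8 -2.9 10. ] [ 0.0099 -0.0005  0.0004] 18.05 [ 0.47260445 -0.31267955  0.16506387]
[ -1.9  -4.5 167. ] [ 0.0099 -0.0005  0.0004] 18.05 [ 0.47260445 -0.31267955  0.16506387]
```

Request:
{"method": "play_rows", "body": {
  "deltas": [
    [72, [-2.6, -3, 10], [0.01, 0, 0]],
    [72, [-2.6, -3.5, 60], [0.01, 0, 0]],
    [72, [-2.6, -4, 120], [0.01, 0, 0]],
    [72, [-2.6, -4.5, 155], [0.01, 0, 0]],
    [72, [-2.6, -4.5, 167], [0.01, 0, 0]],
    [72, [-2.6, -4.5, 167], [0.01, 0, 0]],
    [52, [-2.6, -4.5, 167], [0.01, 0, 0]],
    [52, [-2.6, -4.5, 167], [0.01, 0, 0]]
  ]
}}

```text
clock: 19.05
tcp_pos: [0.4709, -0.3157, 0.0001]
orientation: [2.219, 2.22, 0.002]
contact_force: [-0.8, 1.2, 4.1]
grip_width: 0.0554
```

Request:
{"method": "play_rows", "body": {
  "deltas": [
    [52, [0, 0, 0], [0, 0, 0]],
    [52, [0, 0, 0], [0, 0, 0]],
    [52, [0, 0, -10], [0, 0, 0]],
    [52, [0, 0, -60], [0, 0, 0]],
    [52, [0, 0, -120], [0, 0, 0]],
    [52, [0, 0, -127], [0, 0, 0]],
    [52, [0, 0, -127], [0, 0, 0]]
  ]
}}

```text
clock: 19.92
tcp_pos: [0.4707, -0.3157, 0.1278]
orientation: [2.218, 2.219, 0.003]
contact_force: [-0.3, 0.2, -0.1]
grip_width: 0.0555
```

```bash
python3 hl.py; python3 go.py .5613 -.017 .125
```

```text
19.925 [ 0.47071223 -0.31573196  0.12779609] [2.21848314 2.21932468 0.0025783 ] [-0.34952592  0.24832378 -0.10924123] 0.055458324830756925
held ring span [ 0.4439 -0.3447  0.1348] [ 0.4996 -0.286   0.1348] mid-tcp mm [1.  0.4 7. ]
[298.2  91.4   1.7] [0.0017 0.0003 0.0005] 19.975 [ 0.47002926 -0.31526455  0.12659887]
```

Request:
{"method": "play_rows", "body": {
  "deltas": [
    [52, [55, 17, 0], [0, 0, 0]],
    [52, [110, 33, 0], [0, 0, 0]],
    [52, [165, 50, 0], [0, 0, 0]],
    [52, [220, 67, 0], [0, 0, 0]],
    [52, [275, 84, 0], [0, 0, 0]],
    [52, [298, 91.4, 1.5], [0, 0, 0]],
    [52, [298, 91.4, 1.5], [0, 0, 0]],
    [52, [298, 91.4, 1.5], [0, 0, 0]]
  ]
}}

```text
clock: 20.98
tcp_pos: [0.56, -0.0188, 0.1239]
orientation: [2.222, 2.22, -0.003]
contact_force: [-0.4, -1.5, -0.3]
grip_width: 0.0553
```

```bash
python3 go.py .5613 -.0173 .094
```

```text
[ 1.5  1.3 29.9] [-0.0011  0.0013 -0.0009] 20.975 [ 0.56004308 -0.01877253  0.12391149]
```

Request:
{"method": "play_rows", "body": {
  "deltas": [
    [52, [1.5, 1.3, 5], [0, 0, 0]],
    [52, [1.5, 1.3, 15], [0, 0, 0]],
    [52, [1.5, 1.3, 25], [0, 0, 0]],
    [52, [1.5, 1.3, 30], [0, 0, 0]],
    [52, [1.5, 1.3, 30], [0, 0, 0]]
  ]
}}

```text
clock: 21.6
tcp_pos: [0.561, -0.0174, 0.0933]
orientation: [-2.222, -2.22, 0.004]
contact_force: [0.4, 0.2, 0.3]
grip_width: 0.0555
```

Request:
{"method": "play_rows", "body": {
  "deltas": [
    [52, [0, 0, 20], [0, 0, 0]],
    [52, [0, 0, 39], [0, 0, 0]],
    [52, [0, 0, 39], [0, 0, 0]],
    [72, [0, 0, 39], [0, 0, 0]],
    [72, [0, 0, 39], [0, 0, 0]]
  ]
}}

```text
clock: 22.22
tcp_pos: [0.5616, -0.0174, 0.0553]
orientation: [2.222, 2.22, -0.002]
contact_force: [0.2, 0.7, -0.4]
grip_width: 0.0719
```

Request:
{"method": "play_rows", "body": {
  "deltas": [
    [72, [0, 0, -5], [0, 0, 0]],
    [72, [0, 0, -60], [0, 0, 0]],
    [72, [0, 0, -120], [0, 0, 0]],
    [72, [0, 0, -142], [0, 0, 0]],
    [72, [0, 0, -142], [0, 0, 0]]
  ]
}}

```text
clock: 22.85
tcp_pos: [0.5632, -0.0172, 0.2001]
orientation: [2.22, 2.217, 0.005]
contact_force: [0.4, -0.7, 0.2]
grip_width: 0.0725
```

Request:
{"method": "play_rows", "body": {
  "deltas": [
    [72, [60, 2, 0], [0, 0, 0]],
    [72, [120, 4, 0], [0, 0, 0]],
    [72, [180, 7, 0], [0, 0, 0]],
    [72, [240, 10, 0], [0, 0, 0]],
    [72, [300, 12, 0], [0, 0, 0]],
    [72, [323, 14, 0], [0, 0, 0]],
    [72, [323, 14, 0], [0, 0, 0]],
    [72, [323, 14, 0], [0, 0, 0]]
  ]
}}

```text
clock: 23.85
tcp_pos: [0.5779, 0.3029, 0.1992]
orientation: [2.222, 2.214, 0.001]
contact_force: [0.5, -0.2, -0.0]
grip_width: 0.0718
```

```bash
cat > spr.py <<'E'
from h import *
o=r.get_obs(); p,d,c=grab("wrist","w6"); print(o["clock"],o["tcp_pos"],o["orientation"])
P,px=cloud(d,c)
q=(np.hypot(P[:,0]-.578,P[:,1]-.306)<.06)&(P[:,2]>.040)&(P[:,2]<.050)
w=onz(c,px[q],.045)
x,y,w2,h=cv2.boundingRect((w[:,:2]*1e4).astype(np.int32).reshape(-1,1,2)); print(q.sum(),(x+w2/2)/1e4,(y+h/2)/1e4,w2/10,h/10)
print(cv2.minEnclosingCircle((w[:,:2]*1e3).astype(np.float32)))
u=px[q].mean(0).astype(int); print(u)
cv2.imwrite("pics/w6c.png",cv2.resize(p[u[1]-70:u[1]+70,u[0]-90:u[0]+90,::-1],None,fx=3,fy=3))
p,d,c=grab("side","s6"); cv2.imwrite("pics/s6c.png",cv2.resize(p[200:320,230:390,::-1],None,fx=3,fy=3,interpolation=cv2.INTER_CUBIC))
E
python3 spr.py
```

```text
23.85 [0.57791125 0.3029201  0.19917529] [2.22196422e+00 2.21356040e+00 1.10389581e-03]
425 0.5803 0.3067 33.2 33.4
((580.227783203125, 306.81170654296875), 16.955121994018555)
[329 214]
```

View pics/s6c.png

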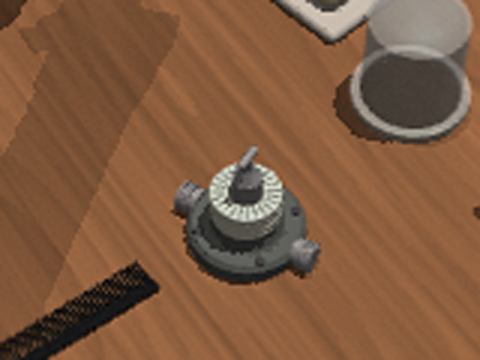

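View pics/w6c.png

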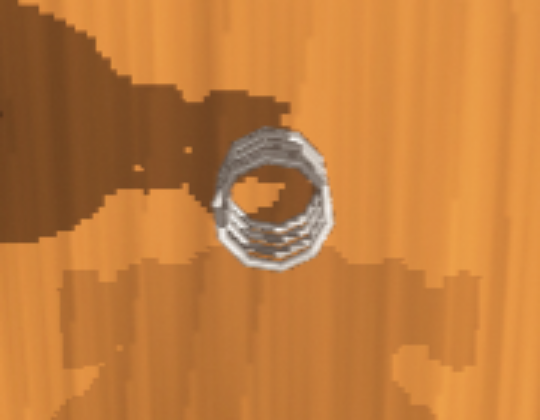

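The side crop shows the four rings stacked flat on the seat around the rod. The wrist crop shows the spring upright at about (275,205). Now I grip it.

```bash
python3 go.py .5788 .3067 .100; python3 go.py .5788 .3067 .010
```

```text
[ 4.   0.1 99.7] [ 0.0049  0.0024 -0.0045] 23.95 [0.57815196 0.30294931 0.19971909]
[  4.2  -0.3 189.7] [ 0.0049  0.0024 -0.0045] 23.95 [0.57815196 0.30294931 0.19971909]
```

Request:
{"method": "play_rows", "body": {
  "deltas": [
    [60, [4, 0, 60], [0.005, 0.002, -0.004]],
    [60, [4, 0, 110], [0.005, 0.002, -0.004]],
    [60, [4.2, -0.3, 150], [0.005, 0.002, -0.004]],
    [60, [4.2, -0.3, 190], [0.005, 0.002, -0.004]],
    [60, [4.2, -0.3, 190], [0.005, 0.002, -0.004]],
    [60, [4.2, -0.3, 190], [0.005, 0.002, -0.004]]
  ],
  "squeeze": 20
}}

```text
clock: 24.7
tcp_pos: [0.5801, 0.3063, 0.0113]
orientation: [2.223, 2.219, 0.002]
contact_force: [0.1, -0.1, 0.5]
grip_width: 0.0599
```

Request:
{"method": "play_rows", "body": {
  "deltas": [
    [28, [0, 0, 0], [0, 0, 0]],
    [28, [0, 0, 0], [0, 0, 0]],
    [28, [0, 0, 0], [0, 0, 0]],
    [28, [0, 0, 0], [0, 0, 0]],
    [28, [0, 0, 0], [0, 0, 0]]
  ]
}}

```text
clock: 25.32
tcp_pos: [0.5804, 0.3065, 0.0116]
orientation: [2.223, 2.219, 0.003]
contact_force: [1.5, 0.6, 1.6]
grip_width: 0.0321
```

Request:
{"method": "play_rows", "body": {
  "deltas": [
    [28, [0, 0, -20], [0, 0, 0]],
    [28, [0, 0, -75], [0, 0, 0]],
    [28, [0, 0, -130], [0, 0, 0]],
    [28, [0, 0, -130], [0, 0, 0]],
    [28, [0, 0, -130], [0, 0, 0]]
  ]
}}

```text
clock: 25.95
tcp_pos: [0.5794, 0.3061, 0.1418]
orientation: [2.223, 2.219, 0.002]
contact_force: [-0.2, 0.3, 0.2]
grip_width: 0.0327
```

```bash
cat > sprh.py <<'E'
from h import *
o=r.get_obs(); p,d,c=grab("wrist","w7"); print(o["clock"],o["tcp_pos"],o["orientation"],o["contact_force"],o["grip_width"])
P,px=cloud(d,c); A=R.from_rotvec(o["orientation"]).as_matrix()
T=(P-o["tcp_pos"])@A
q=(abs(T[:,1])<.0165)&(abs(T[:,0])<.03)&(T[:,2]<.012)&(T[:,2]>-.06)
print(q.sum(),T[q].min(0),T[q].max(0))
t=q&(T[:,2]<T[q][:,2].min()+.006)
z=o["tcp_pos"][2]+.035; w=onz(c,px[t],z)
print("top ring cam mid - tcp mm",((w.min(0)+w.max(0))/2-o["tcp_pos"])*1e3, (w.max(0)-w.min(0))*1e3)
cv2.imwrite("pics/w7c.png",cv2.resize(p[200:480,200:460,::-1],None,fx=2,fy=2))
E
python3 sprh.py;  python3 go.py .5613 -.0172 .14
```

```text
25.95 [0.57941692 0.30609374 0.14180377] [2.2225605  2.218965   0.00236422] [-0.22648586  0.27950615  0.18854103] 0.03271668629967484
6164 [-0.01782356 -0.01649459 -0.05953855] [0.01699752 0.01649155 0.01199175]
top ring cam mid - tcp mm [-0.30884236 -5.92301667 35.        ] [4.21780479e+01 6.05949399e+00 5.55111512e-14]
[-323.   -17.2    0.9] [ 0.0003  0.0006 -0.0016] 26.0 [0.57898096 0.30576822 0.14071637]
```

View pics/w7c.png

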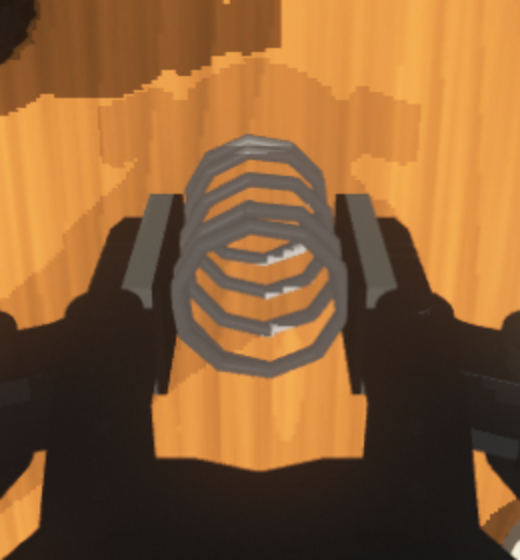

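```bash
python3 - <<'E'
from h import *
o=r.get_obs(); c=cam("wrist",o); t=o["tcp_pos"]; print(t)
f=lambda px,dz:((onz(c,[px],t[2]+dz)[0]-t)*1e3).round(1)
print("top L R far near",f((286.5,346),.032),f((373.5,346),.032),f((330,300),.0335),f((330,388.5),.0335))
print("bottom far edge",f((327.5,268),-.0085),f((327.5,268),-.0115), "L/R",f((293,290),-.0085),f((363,290),-.0085))
E
```

```text
[0.57898096 0.30576822 0.14071637]
top L R far near [-14.1   5.   32. ] [16.5  4.9 32. ] [ 1.2 23.9 33.5] [  1.2 -12.2  33.5]
bottom far edge [ 0.2 17.7 -8.5] [  0.2  16.5 -11.5] L/R [-15.4   7.   -8.5] [16.3  6.9 -8.5]
```

```bash
python3 - <<'E'
from h import *
o=r.get_obs(); p,d,c=grab("wrist"); t=o["tcp_pos"]; P,px=cloud(d,c)
D=(P-t)*1e3
for u,v in((330,301),(330,388),(290,340),(371,340),(327,269)):
    q=(abs(px[:,0]-u)<5)&(abs(px[:,1]-v)<5)&(abs(D[:,0])<20)&(abs(D[:,1])<40)&(D[:,2]>-25)
    print(u,v,q.sum(),D[q].min(0).round(1),np.median(D[q],0).round(1),D[q].max(0).round(1))
q=(abs(D[:,0])<15)&(D[:,1]>-30)&(D[:,1]<30)&(D[:,2]>-16)&(D[:,2]<50)
E=D[q]
for lo in range(-16,48,4):
    e=E[(E[:,2]>=lo)&(E[:,2]<lo+4)]; print(lo,len(e),e[:,1].min().round(1) if len(e) else"",e[:,1].max().round(1) if len(e) else"",e[:,0].mean().round(1) if len(e) else"")
E
```

```text
330 301 44 [-0.2 14.9 18.7] [ 1.2 15.9 20.7] [ 2.7 17.  22.5]
330 388 42 [ -0.3 -16.8  27.6] [  1.2 -15.4  28.2] [  2.7 -14.2  29.4]
290 340 81 [-15.2  -7.5  12.4] [-13.3   4.7  28.1] [-11.7   7.   29.6]
371 340 81 [14.5  2.1 25.9] [16.1  4.6 27.6] [17.5  7.5 30.1]
327 269 58 [ -1.9  13.3 -15. ] [ -0.   15.1 -12.7] [ 1.8 16.3 -6.4]
-16 485 -17.8 16.3 -0.5
-12 255 -17.2 15.9 5.2
-8 365 4.2 16.3 -0.5
-4 194 -16.6 13.0 -9.6
0 372 -18.0 3.6 3.5
4 336 -10.7 16.4 6.9
8 339 -9.8 16.9 -8.1
12 515 -17.1 10.6 -1.0
16 325 -15.9 16.4 9.7
20 422 -9.5 17.1 -3.5
24 1171 -16.8 17.0 -0.1
28 715 -16.6 17.1 -3.0
32 1 7.6 7.6 -15.0
36 0   
40 0   
44 0
```

Depth shows the spring upright and centred in the hand, ±17 mm at every height. I carry it over the rod.

Request:
{"method": "play_rows", "body": {
  "deltas": [
    [28, [-60, -3, 0], [0, 0, 0]],
    [28, [-120, -6, 0], [0, 0, 0]],
    [28, [-180, -10, 0], [0, 0, 0]],
    [28, [-240, -13, 0], [0, 0, 0]],
    [28, [-300, -16, 0], [0, 0, 0]],
    [28, [-323, -17.5, 0], [0, 0, 0]],
    [28, [-323, -17.5, 0], [0, 0, 0]],
    [28, [-323, -17.5, 0], [0, 0, 0]]
  ]
}}

```text
clock: 27.05
tcp_pos: [0.5604, -0.0157, 0.1397]
orientation: [-2.22, -2.221, 0.002]
contact_force: [0.4, 0.7, -0.7]
grip_width: 0.0324
```

```bash
python3 - <<'E'
from h import *
o=r.get_obs(); p,d,c=grab("wrist"); t=o["tcp_pos"]; P,px=cloud(d,c); D=(P-t)*1e3
q=(abs(D[:,0])<22)&(abs(D[:,1])<22)&(D[:,2]>-20)&(D[:,2]<36)
E=D[q]
for lo in (-16,-8,8,24):
    e=E[(E[:,2]>=lo)&(E[:,2]<lo+8)]; print(lo,len(e),e.min(0).round(1),e.max(0).round(1))
E
python3 go.py .5613 -.0172 .108; python3 go.py .5613 -.0172 .073
```

```text
-16 785 [-16.6 -18.3 -15.3] [16.6 16.3 -8. ]
-8 570 [-15.6 -16.   -8. ] [14.9 16.3 -0. ]
8 1238 [-21.8 -17.2   8. ] [22.  16.5 16. ]
24 2708 [-21.7 -17.   24. ] [22.  16.8 32. ]
[-2.   0.7 31.9] [-0.0015  0.0001  0.001 ] 27.1 [ 0.56060843 -0.01523     0.13986404]
[-2.   0.8 66.9] [-0.0015  0.0001  0.001 ] 27.1 [ 0.56060843 -0.01523     0.13986404]
```

Request:
{"method": "play_rows", "body": {
  "deltas": [
    [28, [-1.7, 0.7, 5], [0, 0, 0]],
    [28, [-1.7, 0.7, 15], [0, 0, 0]],
    [28, [-1.7, 0.7, 23], [0, 0, 0]],
    [28, [-1.7, 0.7, 32], [0, 0, 0]],
    [28, [-1.7, 0.7, 32], [0, 0, 0]]
  ]
}}

```text
clock: 27.72
tcp_pos: [0.5605, -0.017, 0.1068]
orientation: [-2.219, -2.221, 0.004]
contact_force: [-0.6, 0.3, 0.0]
grip_width: 0.0322
```

Request:
{"method": "play_rows", "body": {
  "deltas": [
    [28, [0, 0.5, 7], [0, 0, 0]],
    [28, [0, 0.5, 14], [0, 0, 0]],
    [28, [0, 0.5, 21], [0, 0, 0]],
    [28, [0, 0.5, 21], [0, 0, 0]]
  ]
}}

```text
clock: 28.22
tcp_pos: [0.5607, -0.017, 0.0852]
orientation: [-2.218, -2.221, 0.005]
contact_force: [-0.0, 0.4, -0.6]
grip_width: 0.0324
```

Request:
{"method": "play_rows", "body": {
  "deltas": [
    [28, [0, 0.3, 5], [0, 0, 0]],
    [28, [0, 0.3, 9], [0, 0, 0]],
    [28, [0, 0.3, 13], [0, 0, 0]],
    [28, [0, 0.3, 13], [0, 0, 0]]
  ]
}}

```text
clock: 28.72
tcp_pos: [0.5608, -0.017, 0.072]
orientation: [-2.218, -2.22, 0.005]
contact_force: [-0.7, -0.7, 0.3]
grip_width: 0.0323
```

Request:
{"method": "play_rows", "body": {
  "deltas": [
    [28, [0, 0, 1], [0, 0, 0]],
    [60, [0, 0, 1], [0, 0, 0]],
    [60, [0, 0, 1], [0, 0, 0]],
    [60, [0, 0, 1], [0, 0, 0]],
    [60, [0, 0, -30], [0, 0, 0]],
    [60, [0, 0, -90], [0, 0, 0]],
    [60, [0, 0, -127], [0, 0, 0]],
    [60, [0, 0, -127], [0, 0, 0]]
  ]
}}

```text
clock: 29.72
tcp_pos: [0.5636, -0.0169, 0.2025]
orientation: [2.219, 2.221, 0.002]
contact_force: [0.6, 0.6, -1.1]
grip_width: 0.0602
```

Request:
{"method": "play_rows", "body": {
  "deltas": [
    [60, [58, -17, 0], [0, 0, 0]],
    [60, [116, -34, 0], [0, 0, 0]],
    [60, [174, -50, 0], [0, 0, 0]],
    [60, [232, -66, 0], [0, 0, 0]],
    [60, [290, -83, 0], [0, 0, 0]],
    [60, [340, -98, 0], [0, 0, 0]],
    [60, [340, -98, 0], [0, 0, 0]],
    [60, [340, -98, 0], [0, 0, 0]]
  ]
}}

```text
clock: 30.72
tcp_pos: [0.465, 0.322, 0.2011]
orientation: [2.219, 2.221, -0.001]
contact_force: [-0.5, -0.4, -0.5]
grip_width: 0.0601
```

```bash
python3 - <<'E'
from h import *
o=r.get_obs(); p,d,c=grab("wrist","w8"); print(o["clock"],o["tcp_pos"],o["orientation"])
P,px=cloud(d,c)
near=(np.hypot(P[:,0]-.46,P[:,1]-.33)<.06)
for lo,hi in((.022,.030),(.043,.052)):
    q=near&(P[:,2]>lo)&(P[:,2]<hi); w=onz(c,px[q],.026 if lo<.03 else .047)
    rr=cv2.minAreaRect((w[:,:2]*1e3).astype(np.float32)); e=np.linalg.eigh(np.cov(w[:,:2].T)); v=e[1][:,1]
    print(lo,q.sum(),rr,np.degrees(np.arctan2(v[1],v[0])),w.mean(0),P[q].mean(0))
    print(cv2.minEnclosingCircle((w[:,:2]*1e3).astype(np.float32)))
a=cv2.resize(p[120:320,200:460,::-1],None,fx=2,fy=2)
p,d,c=grab("side"); b=cv2.resize(p[200:320,230:390,::-1],(533,400),interpolation=cv2.INTER_CUBIC)
cv2.imwrite("pics/c8.png",cv2.resize(np.hstack([a[:, :], b]),(800,304)))
E
```

```text
30.725 [0.46500215 0.32204791 0.20105923] [ 2.21922031e+00  2.22119026e+00 -1.05259951e-03]
0.022 2354 ((465.9938659667969, 332.34954833984375), (58.61919021606445, 60.99482345581055), 26.01941680908203) 108.86129410346625 [0.46465542 0.33451084 0.026     ] [0.46465885 0.33461298 0.02643739]
((465.0269470214844, 331.9364929199219), 31.015918731689453)
0.043 1054 ((464.8522033691406, 331.8243408203125), (55.50864791870117, 13.453544616699219), 18.355741500854492) -161.5207817045599 [0.46515435 0.33188387 0.047     ] [0.46515387 0.33196364 0.04731279]
((464.98699951171875, 331.4178161621094), 27.870243072509766)
```

View pics/c8.png

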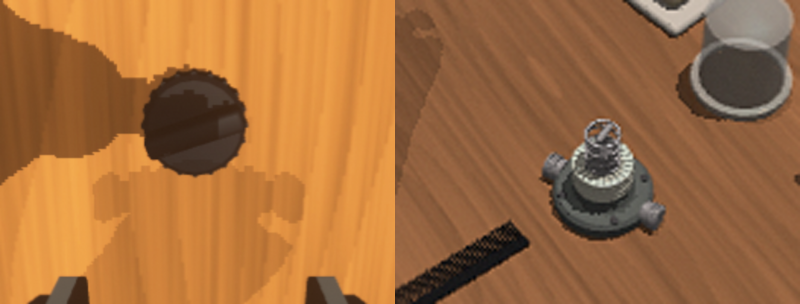

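The left panel shows the cap with its fin near (195,122). The right panel shows the spring standing on the rings around the rod end. Now I turn the hand to the fin.

```bash
python3 go.py .4633 .3318 .16 108.4; python3 -c "
from bench import r; print(r.get_obs()['joints'])"
```

```text
[10.8 -2.6 41.5] [-3.0000e-04  2.4000e-03 -1.8935e+00] 30.825 [0.46583486 0.32110474 0.20152893]
[-0.54699141  0.33938582 -0.20832161  1.84102102  0.08611915  0.96957186
 -0.7941154 ]
```

Request:
{"method": "play_rows", "body": {
  "deltas": [
    [60, [11, -2.6, 41], [0, 0, -0.18]],
    [60, [11, -2.6, 41], [0, 0, -0.36]],
    [60, [11, -2.6, 41], [0, 0, -0.54]],
    [60, [11, -2.6, 41], [0, 0, -0.72]],
    [60, [11, -2.6, 41], [0, 0, -0.9]],
    [60, [11, -2.6, 41], [0, 0, -1.08]],
    [60, [11, -2.6, 41], [0, 0, -1.26]],
    [60, [11, -2.6, 41], [0, 0, -1.26]]
  ]
}}

```text
clock: 31.82
tcp_pos: [0.4641, 0.3304, 0.1602]
orientation: [0.495, 3.101, -0.003]
contact_force: [0.3, -0.5, 0.6]
grip_width: 0.06
```

Request:
{"method": "play_rows", "body": {
  "deltas": [
    [60, [0, 0, 0], [0, 0, -0.18]],
    [60, [0, 0, 0], [0, 0, -0.36]],
    [60, [0, 0, 0], [0, 0, -0.54]],
    [60, [0, 0, 0], [0, 0, -0.633]],
    [60, [0, 0, 0], [0, 0, -0.633]],
    [60, [0, 0, 0], [0, 0, -0.633]]
  ]
}}

```text
clock: 32.58
tcp_pos: [0.4643, 0.3299, 0.1602]
orientation: [-0.488, 3.103, -0.004]
contact_force: [0.2, -1.2, 0.5]
grip_width: 0.0603
```

```bash
cat > capm.py <<'E'
from h import *
o=r.get_obs(); p,d,c=grab("wrist"); print(o["clock"],o["tcp_pos"],o["orientation"])
P,px=cloud(d,c); near=(np.hypot(P[:,0]-.464,P[:,1]-.332)<.06)
q=near&(P[:,2]>.0435)&(P[:,2]<.052); w=onz(c,px[q],.047)
print(q.sum(),cv2.minAreaRect((w[:,:2]*1e3).astype(np.float32)))
E
python3 capm.py; for z in .16 .03; do python3 go.py .4633 .3318 $z 108.4; done
```

```text
32.575 [0.46428137 0.3299265  0.16016164] [-0.48823769  3.10252312 -0.00384788]
1274 ((464.12994384765625, 330.7614440917969), (55.536231994628906, 12.367130279541016), 18.390724182128906)
[0.3 2.  0.2] [-0.0026  0.0005 -0.0081] 32.625 [0.46422474 0.33003552 0.16020636]
[  0.4   2.3 130.2] [-0.0026  0.0005 -0.0081] 32.625 [0.46422474 0.33003552 0.16020636]
```

Request:
{"method": "play_rows", "body": {
  "deltas": [
    [50, [0, 1.3, 60], [0, 0, -0.008]],
    [50, [0, 1.3, 110], [0, 0, -0.008]],
    [50, [0, 1.3, 130], [0, 0, -0.008]],
    [50, [0, 1.3, 130], [0, 0, -0.008]],
    [50, [0, 1.3, 130], [0, 0, -0.008]]
  ],
  "squeeze": 60
}}

```text
clock: 33.25
tcp_pos: [0.4651, 0.3322, 0.032]
orientation: [-0.501, 3.098, -0.001]
contact_force: [-0.5, 0.3, 0.5]
grip_width: 0.0496
```

Request:
{"method": "play_rows", "body": {
  "deltas": [
    [5, [0, 0, 0], [0, 0, 0]],
    [5, [0, 0, 0], [0, 0, 0]],
    [5, [0, 0, 0], [0, 0, 0]],
    [5, [0, 0, 0], [0, 0, 0]],
    [5, [0, 0, 0], [0, 0, 0]],
    [5, [0, 0, 0], [0, 0, 0]]
  ]
}}

```text
clock: 34.0
tcp_pos: [0.466, 0.3327, 0.0333]
orientation: [-0.5, 3.096, -0.0]
contact_force: [0.9, -0.7, 6.5]
grip_width: 0.0114
```

Request:
{"method": "play_rows", "body": {
  "deltas": [
    [5, [0, 0, -20], [0, 0, 0]],
    [5, [0, 0, -80], [0, 0, 0]],
    [5, [0, 0, -130], [0, 0, 0]],
    [5, [0, 0, -130], [0, 0, 0]],
    [5, [0, 0, -130], [0, 0, 0]]
  ]
}}

```text
clock: 34.62
tcp_pos: [0.4651, 0.3322, 0.1637]
orientation: [-0.5, 3.095, -0.001]
contact_force: [0.6, 0.7, -1.5]
grip_width: 0.0116
```

```bash
cat > caph.py <<'E'
from h import *
o=r.get_obs(); p,d,c=grab("wrist","w9"); print(o["clock"],o["tcp_pos"],o["orientation"],o["contact_force"],o["grip_width"])
P,px=cloud(d,c); A=R.from_rotvec(o["orientation"]).as_matrix()
T=(P-o["tcp_pos"])@A*1e3
q=(np.hypot(T[:,0],T[:,1])<36)&(T[:,2]>1)&(T[:,2]<10)   # cap top face (below TCP)
f=(abs(T[:,1])<9)&(abs(T[:,0])<36)&(T[:,2]<-12)&(T[:,2]>-24)
for n,k in(("top",q),("fin",f)):
    e=T[k]; print(n,k.sum(),e.min(0).round(1),e.max(0).round(1),np.median(e[:,2]).round(1),cv2.minAreaRect(e[:,:2].astype(np.float32))) if k.any() else print(n,0)
# fin direction in world
e=T[f][:,:2]; v=np.linalg.eigh(np.cov(e.T))[1][:,1]; w=A[:,:2]@v; print("fin deg",np.degrees(np.arctan2(w[1],w[0])))
cv2.imwrite("pics/w9c.png",p[180:480,130:530,::-1])
E
python3 caph.py; python3 go.py .561 -.017 .16 116.5
```

```text
34.625 [0.46506178 0.33218327 0.16373734] [-4.99921326e-01  3.09545378e+00 -8.97269795e-04] [ 0.56699042  0.68648953 -1.52562968] 0.011596873677029454
top 5786 [-15.  -32.    1.1] [33.4 29.3 10. ] 6.5 ((9.404685974121094, -1.4787464141845703), (61.24457931518555, 48.000892639160156), 88.9887924194336)
fin 3970 [-26.  -9. -24.] [ 30.2   9.  -12. ] -14.5 ((2.329526901245117, -0.7486085891723633), (56.255218505859375, 17.838104248046875), 5.5419416427612305)
fin deg 18.41652165545345
[  18.4 -361.4    3.4] [-0.0023  0.004  -0.1422] 34.675 [0.46467498 0.33181097 0.1627827 ]
```

View pics/w9c.png

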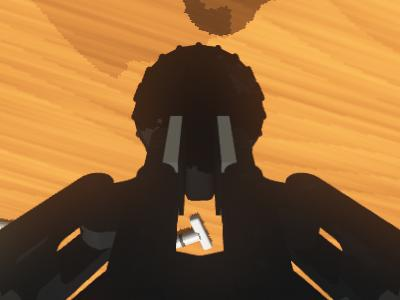

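```bash
python3 go.py .563 -.0162 .16 116.5
```

```text
[  16.2 -361.3    3.4] [-0.0023  0.004  -0.1422] 34.675 [0.46467498 0.33181097 0.1627827 ]
```

Request:
{"method": "play_rows", "body": {
  "deltas": [
    [5, [3, -55, 0], [0, 0, -0.03]],
    [5, [5, -110, 0], [0, 0, -0.06]],
    [5, [7, -165, 1], [0, 0, -0.09]],
    [5, [10, -220, 2], [0, 0, -0.12]],
    [5, [12, -275, 3], [-0.002, 0.004, -0.142]],
    [5, [15, -330, 3], [-0.002, 0.004, -0.142]],
    [5, [16, -361, 3], [-0.002, 0.004, -0.142]],
    [5, [16, -361, 3], [-0.002, 0.004, -0.142]]
  ]
}}

```text
clock: 35.67
tcp_pos: [0.5625, -0.0195, 0.1586]
orientation: [0.711, -3.057, 0.001]
contact_force: [-0.2, 0.3, -0.5]
grip_width: 0.0114
```

Request:
{"method": "play_rows", "body": {
  "deltas": [
    [5, [0, 0, 0], [0, 0, 0]],
    [5, [0, 0, 0], [0, 0, 0]]
  ]
}}

```text
clock: 35.92
tcp_pos: [0.5619, -0.0184, 0.158]
orientation: [0.713, -3.055, -0.001]
contact_force: [0.3, -0.8, -1.1]
grip_width: 0.0109
```

```bash
python3 caph.py; python3 go.py .563 -.0162 .138 116.5; python3 - <<'E'
from h import *
# check cap and rod in the fixed side/scene views
ims=[]
for n in("side","scene"):
    p,d,c=grab(n); u,v=proj(c,[[.561,-.017,.11]])[0].astype(int); ims.append(cv2.resize(p[v-60:v+60,u-75:u+75,::-1],(400,320),interpolation=cv2.INTER_CUBIC))
cv2.imwrite("pics/f9.png",np.hstack(ims))
E
```

```text
35.925 [ 0.56185104 -0.01837561  0.15802783] [ 7.12941414e-01 -3.05493471e+00 -5.11681738e-04] [ 0.28872079 -0.81165922 -1.14671269] 0.010941582794113013
top 5774 [-15.8 -31.6   1.1] [32.9 29.6 10. ] 6.5 ((9.021196365356445, -1.2160072326660156), (61.12297821044922, 47.811851501464844), 87.79267883300781)
fin 3997 [-25.8  -9.  -24. ] [ 30.3   9.  -12. ] -14.6 ((2.285490036010742, -0.22042179107666016), (56.05634689331055, 17.98193359375), 1.646309733390808)
fin deg 26.20383282736486
[-1.8  1.4 20.3] [ 0.0011 -0.0038 -0.0038] 35.975 [ 0.56207705 -0.01827112  0.1582918 ]
```

View pics/f9.png

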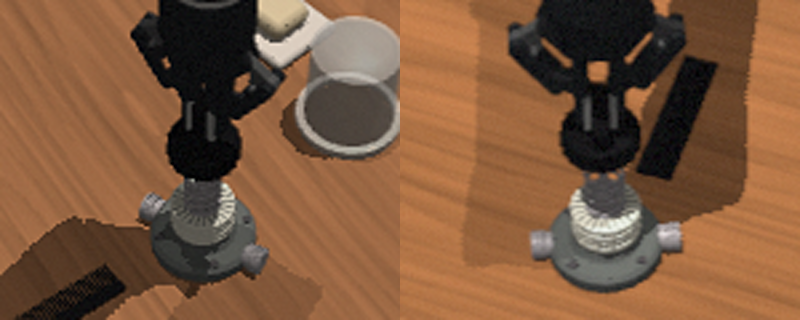

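The cap hangs over the spring and rod in both views. I lower it in steps and watch the force.

Request:
{"method": "play_rows", "body": {
  "deltas": [
    [5, [-1.8, 1.4, 0], [0, -0.004, -0.004]],
    [5, [-1.8, 1.4, 10], [0, -0.004, -0.004]],
    [5, [-1.8, 1.4, 18], [0, -0.004, -0.004]],
    [5, [-1.8, 1.4, 24], [0, -0.004, -0.004]],
    [5, [-1.8, 1.4, 28], [0, -0.004, -0.004]],
    [5, [-1.8, 1.4, 28], [0, -0.004, -0.004]]
  ]
}}

```text
clock: 36.83
tcp_pos: [0.5631, -0.0164, 0.1303]
orientation: [-0.72, 3.058, 0.002]
contact_force: [-0.9, 0.5, 0.6]
grip_width: 0.0113
```

Request:
{"method": "play_rows", "body": {
  "deltas": [
    [5, [0, 0, 5], [0, 0, 0]],
    [5, [0, 0, 9], [0, 0, 0]],
    [5, [0, 0, 9], [0, 0, 0]]
  ]
}}

```text
clock: 37.2
tcp_pos: [0.5632, -0.0163, 0.1213]
orientation: [-0.72, 3.058, 0.002]
contact_force: [-0.5, -0.0, 2.1]
grip_width: 0.0116
```

```bash
python3 - <<'E'
from bench import r
for k in ("clock","tcp_pos","orientation","contact_force","moment","joints"): print(k,r.get_obs()[k])
E
python3 caph.py; python3 go.py .563 -.0162 .1215 116.5
```

```text
clock 37.2
tcp_pos [ 0.56324347 -0.01633323  0.12126237]
orientation [-7.20081432e-01  3.05772614e+00  1.62315425e-03]
contact_force [-0.46864928 -0.02321998  2.09615514]
moment [-0.04577631  0.07994182  0.01518977]
joints [ 0.34157964  0.4822332  -0.5408493   1.8946504   0.32165856  0.8511727
  1.66977936]
37.2 [ 0.56324347 -0.01633323  0.12126237] [-7.20081432e-01  3.05772614e+00  1.62315425e-03] [-0.46864928 -0.02321998  2.09615514] 0.01155537738807517
top 5780 [-15.5 -31.2   1. ] [33. 30. 10.] 6.4 ((9.03658676147461, -0.7603893280029297), (61.18656539916992, 47.92140197753906), 88.67570495605469)
fin 3980 [-25.8  -9.  -24. ] [ 30.3   9.  -12. ] -14.6 ((2.195362091064453, -0.8210420608520508), (55.98907470703125, 17.871259689331055), 5.892240047454834)
fin deg 26.48939335560154
[ 0.2  0.3 -0.1] [0.0009 0.0005 0.    ] 37.25 [ 0.56327474 -0.01634366  0.12142511]
```

Request:
{"method": "play_rows", "body": {
  "deltas": [
    [5, [0, -0.3, 0], [0, 0, 0.18]],
    [5, [0.1, -0.7, 0], [0, 0, 0.36]],
    [5, [0.3, -1.0, 0], [0, 0, 0.54]],
    [5, [0.5, -1.25, 0], [0, 0, 0.72]],
    [5, [0.7, -1.5, 0], [0, 0, 0.9]],
    [5, [0.7, -1.5, 0], [0, 0, 0.9]]
  ]
}}

```text
clock: 38.0
tcp_pos: [0.5639, -0.0177, 0.1219]
orientation: [0.678, 3.066, 0.002]
contact_force: [0.8, 0.2, 1.6]
grip_width: 0.0109
```

```bash
cat > st.py <<'E'
from bench import r
import numpy as np
o=r.get_obs()
print(o["clock"],o["tcp_pos"].round(4),o["orientation"].round(3),o["contact_force"].round(1),o["moment"].round(3),o["grip_width"],"yaw",(np.degrees(2*np.arctan2(o["orientation"][1],o["orientation"][0]))-90)%360)
E
python3 st.py; python3 go.py .5626 -.0180 .1213 65
```

```text
38.0 [ 0.5639 -0.0177  0.1219] [6.780e-01 3.066e+00 2.000e-03] [0.8 0.2 1.6] [ 0.12  -0.17  -0.018] 0.010886939692289816 yaw 65.04804873544958
[ 1.1 -0.9  0.6] [0.0015 0.001  0.0008] 38.0 [ 0.56394569 -0.01766611  0.12190673]
```

Request:
{"method": "play_rows", "body": {
  "deltas": [
    [5, [0.5, -0.8, 0.5], [0, 0, 0.18]],
    [5, [0.6, -1.2, 0.5], [0, 0, 0.36]],
    [5, [0.8, -1.5, 0.5], [0, 0, 0.54]],
    [5, [0.8, -1.5, 0.5], [0, 0, 0.54]]
  ]
}}

```text
clock: 38.5
tcp_pos: [0.5642, -0.0195, 0.1219]
orientation: [1.464, 2.775, 0.004]
contact_force: [5.4, -2.4, -0.2]
grip_width: 0.0111
```

```bash
python3 st.py
```

```text
38.5 [ 0.5642 -0.0195  0.1219] [1.464 2.775 0.004] [ 5.4 -2.4 -0.2] [-0.595 -1.2    0.025] 0.01114739730423394 yaw 34.3568464926373
```

```bash
python3 caph.py; python3 go.py .5628 -.0188 .1215 34.4; python3 go.py .562 -.0192 .1215 8
```

```text
38.5 [ 0.56424926 -0.01948452  0.12191895] [1.46417606 2.77452389 0.00352491] [ 5.41674082 -2.35913603 -0.1532159 ] 0.01114739730423394
top 5732 [-16.2 -29.8   1. ] [33.  30.4 10. ] 6.6 ((8.741901397705078, 0.14703369140625), (60.232975006103516, 48.55359649658203), 88.5411605834961)
fin 3952 [-25.6  -9.  -24. ] [ 30.1   9.  -12. ] -14.5 ((2.233724594116211, 0.8684101104736328), (17.882034301757812, 55.73240661621094), 83.77210235595703)
fin deg -55.2083245991304
[ 1.4 -0.8  0.4] [0.004  0.0028 0.0011] 38.55 [ 0.56423311 -0.01952557  0.12191691]
[ 1.5 -1.7  0.4] [0.0046 0.0018 0.4619] 38.55 [ 0.56423311 -0.01952557  0.12191691]
```

Request:
{"method": "play_rows", "body": {
  "deltas": [
    [5, [1.4, -0.8, 0.4], [0, 0, 0]],
    [5, [1.4, -1.1, 0.4], [0.004, 0.002, 0.16]],
    [5, [1.5, -1.4, 0.4], [0.004, 0.002, 0.32]],
    [5, [1.5, -1.7, 0.4], [0.004, 0.002, 0.46]],
    [5, [1.5, -1.7, 0.4], [0.004, 0.002, 0.46]]
  ]
}}

```text
clock: 39.17
tcp_pos: [0.5632, -0.02, 0.1219]
orientation: [2.053, 2.374, 0.003]
contact_force: [4.6, -2.9, -0.4]
grip_width: 0.0113
```

```bash
python3 st.py;python3 caph.py
```

```text
39.175 [ 0.5632 -0.02    0.1219] [2.053 2.374 0.003] [ 4.6 -2.9 -0.4] [-0.797 -1.194  0.052] 0.011258966027540744 yaw 8.28662675094236
39.175 [ 0.56323451 -0.02004087  0.12190595] [2.05330192 2.3740206  0.00250925] [ 4.60835819 -2.94401662 -0.41528623] 0.011258966027540744
top 5739 [-14.8 -30.1   1.1] [33.  30.8 10. ] 6.6 ((9.334480285644531, 0.17158126831054688), (60.83291244506836, 47.27999496459961), 88.76199340820312)
fin 3966 [-25.3  -9.  -24. ] [ 30.4   9.  -12. ] -14.4 ((2.733043670654297, -0.4415616989135742), (55.48274612426758, 17.949262619018555), 3.202115058898926)
fin deg -81.19399974930653
```

Request:
{"method": "play_rows", "body": {
  "deltas": [
    [5, [0.5, -0.5, 0], [0, 0, 0]],
    [40, [0.5, -0.5, 0], [0, 0, 0]],
    [40, [0.5, -0.5, 0], [0, 0, 0]],
    [40, [0.5, -0.5, -2], [0, 0, 0]],
    [40, [0.5, -0.5, -30], [0, 0, 0]],
    [40, [0.5, -0.5, -80], [0, 0, 0]],
    [40, [0.5, -0.5, -100], [0, 0, 0]],
    [40, [0.5, -0.5, -100], [0, 0, 0]]
  ]
}}

```text
clock: 40.22
tcp_pos: [0.5632, -0.0193, 0.2236]
orientation: [2.05, 2.374, 0.006]
contact_force: [-0.6, 0.4, -0.4]
grip_width: 0.0397
```

```bash
python3 st.py; python3 - <<'E'
from h import *
o=r.get_obs(); p,d,c=grab("wrist"); P,px=cloud(d,c)
near=np.hypot(P[:,0]-.5615,P[:,1]+.017)<.045
for lo,hi in((.128,.145),(.108,.124)):
    q=near&(P[:,2]>lo)&(P[:,2]<hi); w=onz(c,px[q],np.median(P[q][:,2])); print(lo,q.sum(),np.median(P[q],0),cv2.minAreaRect((w[:,:2]*1e3).astype(np.float32)))
ims=[]
for n in("side","scene"):
    p,d,c=grab(n); u,v=proj(c,[[.561,-.017,.07]])[0].astype(int); ims.append(cv2.resize(p[v-60:v+60,u-75:u+75,::-1],(400,320),interpolation=cv2.INTER_CUBIC))
cv2.imwrite("pics/f10.png",np.hstack(ims))
E
```

```text
40.225 [ 0.5632 -0.0193  0.2236] [2.05  2.374 0.006] [-0.6  0.4 -0.4] [0.002 0.007 0.038] 0.03972540920457632 yaw 8.376955001598532
0.128 1591 [ 0.56389391 -0.01453458  0.137442  ] ((564.0726318359375, -15.95256233215332), (12.845964431762695, 57.07791519165039), 10.923346519470215)
0.108 3974 [ 0.56030699 -0.01439273  0.11653015] ((563.8146362304688, -16.181507110595703), (60.77552795410156, 61.196529388427734), 37.75484848022461)
```

View pics/f10.png

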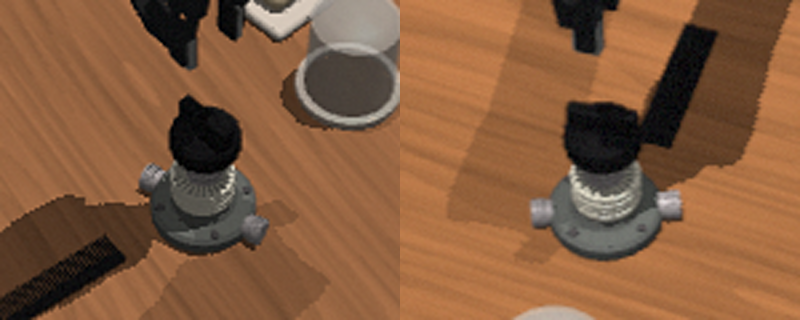

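Cap underside reads 0.091 m, which is 61 mm above the seat as expected when locked. The fin has turned about 106°. Last check before hand-in: stray rings and the toiletries.

```bash
python3 - <<'E'
from h import *
for n in("side","scene"):
    p,d,c=grab(n); p0=np.load(n+"0.npz")["p"]; print(n,rings(p,c))
    m=(cv2.absdiff(p,p0).max(2)>45).astype(np.uint8); m=cv2.morphologyEx(m,cv2.MORPH_OPEN,np.ones((3,3)))
    for nm,x,y in(("razor",.68,.34),("soap",.72,.19),("bowl",.70,.04),("brush",.66,-.09),("beaker",.72,-.33),("comb",.45,-.03)):
        u,v=proj(c,[[x,y,.01]])[0].astype(int); print(nm,(u,v),m[v-25:v+25,u-25:u+25].sum(),end="; ")
    print()
E
```

```text
side [(0.7271, -0.336, 71.6, 73.1, (np.float64(450.0), np.float64(339.0)))]
razor (np.int64(277), np.int64(168)) 386; soap (np.int64(318), np.int64(195)) 1447; bowl (np.int64(344), np.int64(234)) 307; brush (np.int64(362), np.int64(276)) 22; beaker (np.int64(446), np.int64(338)) 0; comb (np.int64(274), np.int64(299)) 107; 
scene []
razor (np.int64(464), np.int64(354)) 0; soap (np.int64(385), np.int64(346)) 0; bowl (np.int64(318), np.int64(314)) 161; brush (np.int64(270), np.int64(280)) 0; beaker (np.int64(161), np.int64(268)) 0; comb (np.int64(332), np.int64(220)) 808;
```

```bash
python3 -c "
from bench import r
print(r.hand_in())"
```

```text
the job is handed in; nothing more can be done
None
```

The filter is back together and handed in at about 40 s of the 210 s. All four rings that were lying out are flat on the seat, the spring stands on them, and the cap is locked.

- **Rings and spring:** each slid over the rod with no noticeable contact force, and the spring needed no twisting. The side view showed the rings stacked flat.
- **Cap:** I pushed its underside to about 58 mm above the seat (about 2 N) and turned it clockwise about 108°. After I let go it reads about 61 mm above the seat, as it should when locked, and the fin rests about 106° from the bar. Past the 65° stop that would be about 40° of ratchet slip, roughly four clicks.
- **Not measured directly:** I inferred the slip from the fin's angle and a sideways force that appeared between 51° and 82°. The wrist moment about the vertical read only 0.03–0.05 N m when checked after each turn, not the 0.15 N m the ratchet gives at.
- **Surroundings:** no stray rings are left in the scene or side views. In the scene view the razor, soap, brush and beaker areas are unchanged. Pixels did change around the comb and bowl there, and around the razor, soap, bowl and comb in the side view. I put this down to the arm and its shadow and did not check each item further.
- **Robot:** the gripper is open and well clear of the cap.

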